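Strip the coil-bobbin bar at the electronics bench

ROBOT

A 6-joint arm with a two-finger parallel gripper is mounted at the origin on the work surface. World frame = base frame: x ahead of the robot, y to its left, z up, the work surface at z = 0. Lengths are in m, angles in rad, forces in N, time in s.
With the tool pointing down it reaches from about 0.25 to 0.8 m from the base axis. Payload 3.9 kg.
Tool frame: the origin (TCP) lies between the finger pads; the fingertips stand ctrl.tcp_to_tips ahead of it and the grasp point (between the pads) lies 5 mm behind it (ctrl.tcp_to_tips is the distance from the TCP to the fingertips, in m); z points along the fingers, y is the direction in which the jaws open and shut (so a half turn about z gives the same grasp; the last joint's range is limited). The gripper opens to 85 mm and grips with 20 to 120 N. Pads are 22 mm wide; open, the fingers measure 114 mm over their backs; the gripper's body (76 mm by 85 mm) begins 54 mm behind the grasp point. The pads swing forward as they close: fully open they stand 13 mm farther back than shut.
Start: joints at [1.13, 0.26, -0.138, 1.173, 0, 1.571], TCP at [0.224, 0.475, 0.245] pointing down, gripper open.
Joint ranges: [-2.78, 2.78], [-0.83, 1.72], [-1.28, 1.37], [-1.9, 2.12], [-1.57, 1.48], [-3.14, 3.14]. Speed limits (rad/s): [2.57, 2.57, 3.14, 3.14, 3.14, 3.14].

INTERFACE

Orientations are given as a unit quaternion [w, x, y, z].
In Python, from plant import ctrl, cams gives the robot as it stands.
- The arm moves only by the tool jog_arm, never from a script. Its argument "targets" is a list of rows, each a list of 6 numbers: the shift along the tool's x, y, z in mm, then the turn, a rotation vector about the tool's x, y, z in rad. A call has 1 to 12 rows; each row shifts and turns the commanded pose from where the row before left it, along the tool's axes as they then stand; what a row does not reach is not made up. A row lasts 1/8 s, in which the tool goes at most 62.5 mm and 10.7 degrees, less where a joint would pass 70% of its speed; a pose out of reach is approached as far as the arm can. A call is refused whole if a number of a shift passes 62.5 or a number of a turn 0.188, either way. A call with a gripper value outside its range is refused whole. "hand" is the opening, from 0 (shut) to 1 (fully open), set as the call begins (left out, the last holds). The fingers move at their own pace and stop on an object; "force" is the grip in N (left out, the last holds). Time passes only in rows, so rows that do not move let the fingers close. It gives the time, the measured TCP pose, the force and the opening at its end, in the units of the state.
- ctrl.read_state(): the state, without advancing time (a new reading comes with each control period).
- cams.camera(name): name is "side" or "top"; returns a dict with "frame" (420x560x3 uint8, red, green, blue), "range_z" (420x560 float32, m along the optical axis (not along the pixel's ray), 0 where there is no reading), "K" (3x3 intrinsics, pixels), "eye" and "rotation" of the camera in the world. Camera axes: x right, y down, z forward; pixel columns grow to the right and rows downward; lengths in m; the calibration is good to about 2 mm. A picture is of the moment at which its call begins.
- ctrl.sign_off(): hands the job in, once; it reports no verdict.
The state is a dict: "time_s": time; "qpos": joint angles; "qvel": joint speeds; "effort": joint torques, N m; "tcp_pos": TCP position; "tcp_rot": TCP orientation; "force": force on the tool from outside, world axes, zero at the start; "moment": the same for the moment, N m; "finger_gap": finger opening in m.
Only numpy, scipy, OpenCV 4.12 (cv2) and the standard library are available. Lean on these libraries where they do the work, as an engineer would, in place of code of your own. Each camera call takes 0.05 s, during which the arm holds its last target.

TASK

First clear the two black parts bins out of the way, standing both upright inside the yellow taped field. Then slide the red stop collar off the free end of the bar and lay it in the tray's narrow red-floored compartment; after that slide all the white bobbins off the bar and set them down in the tray's wide compartment, each resting on its floor and none on top of another. Leave the bottle, the screwdriver and the meter where they are.

Things in the scene. Friction and masses are not known exactly. Their poses are not given: they have to be found in the camera images.
- stand: Blue bobbin stand, fixed: an upright (45 x 30 mm, 120 high) on a foot plate carries a level steel bar 12 mm in diameter, axis 100 mm above the bench. Origin on the bench under the bar; z up. The bar runs along the stand's own y, from the upright (face at y = +140 mm) to the plain free end at y = -165 mm: parts slide off towards -y.
- bar_end (a point): Centre of the bar's free end face, 100 mm above the bench; axes as the stand.
- collar_mid (a point): Centre of the red stop collar: a plain square block 44 x 44 mm, 40 mm long, with a 22 mm square bore along its own y axis. No screw to undo: it simply hangs on the bar next to the free end, 5 mm lower than concentric, some mm clear of the nearest bobbin's slot. 0.14 kg or so. Grasp across its two upright side faces (44 mm).
- bin1_grip (a point): Grip point of the first black parts bin, 82 mm above its underside in the middle of its grey carrying web. Bin: 96 mm (own x) x 64 mm (own y), rim 52 mm high, open top; the upright web, 12 mm thick, runs along the bin's x in mid-width and rises to 100 mm. About 0.25 kg. Starts on the robot's side of the collar.
- bin2_grip (a point): The same point on the second, like bin. It starts just beyond the bar's free end, across the way off the bar.
- field: Parking field for the bins: a rectangle of yellow tape flat on the bench, outside 150 mm (own x) x 240 mm (own y), tape 12 mm wide. Origin at its centre at bench height; z up. Both bins fit side by side with their webs along the field's x.
- tray: Grey open tray, fixed, 230 (own x) x 270 mm (own y), walls 5 mm thick, 32 high, inner floor 5 mm above the bench. Origin: centre of the underside; z up. A 4 mm cross wall, 30 high, at own y = -55 mm parts it: the narrow red-floored side (y -130 to -57 mm) is for the collar, the wide one (y -53 to +130, x -110 to +110 mm) for the bobbins (two columns of three fit).
- bobbin1_mid (a point): Centre of a white plastic coil bobbin on the bar (3 to 5 are present; an absent one reads None). Square core 40 x 40 mm with a 26 mm square bore along its own y; 44 mm long overall, with a 60 x 60 mm flange, 4 mm thick, at each end: 36 mm of core is free for the fingers. 0.08 kg. It hangs 7 mm lower than concentric, flats upright, may swing a little; set on a flange edge its centre is 30 mm up.
- bobbin2_mid (a point): Centre of another bobbin like bobbin1, or None.
- bobbin3_mid (a point): Centre of another bobbin like bobbin1, or None.
- bobbin4_mid (a point): Centre of another bobbin like bobbin1, or None.
- bobbin5_mid (a point): Centre of another bobbin like bobbin1, or None.
- cleaner: Bystander: white bottle with blue cap, 56 mm across, 140 mm high; origin under its centre.
- driver: Bystander: screwdriver with green handle, 190 mm long, lying on the bench; origin near its middle.
- meter: Bystander: grey hand meter lying on its back, 80 x 150 x 34 mm; origin under its centre.

How it is judged:
On the way, in this order (a step that is already met when the one before it is completed fails the run):
1. both bins stand upright inside the yellow field, the collar not yet brought to the tray (x of bin1_grip in the frame of field between -0.045 and 0.045 m and y of bin1_grip in the frame of field between -0.085 and 0.085 m and height (world z) of bin1_grip between 0.07 and 0.092 m and angle between each of bin1_grip, bin2_grip's own z axis and vertical below 0.12 rad and x of bin2_grip in the frame of field between -0.045 and 0.045 m and y of bin2_grip in the frame of field between -0.085 and 0.085 m and height (world z) of bin2_grip between 0.07 and 0.092 m and y of collar_mid in the frame of tray above 0.12 m), for 0.3 s.
2. the collar is off the bar and lies in the red-floored compartment, no bobbin yet brought to the tray (x of collar_mid in the frame of tray between -0.105 and 0.105 m and y of collar_mid in the frame of tray between -0.13 and -0.068 m and z of collar_mid in the frame of tray between 0.01 and 0.042 m and y of each of bobbin1_mid, bobbin2_mid, bobbin3_mid, bobbin4_mid, bobbin5_mid in the frame of tray above 0.12 m), for 0.3 s.
At the end, for the whole second after the job is handed in: Both bins upright on the bench in the field (grip within 45 mm in x, 85 mm in y of its centre; tilt < 0.12 rad); collar on the narrow compartment's floor (centre < 42 mm above the tray's underside); each bobbin present on the wide compartment's floor (centre < 46 mm up, not stacked) (x of bin1_grip in the frame of field between -0.045 and 0.045 m and y of bin1_grip in the frame of field between -0.085 and 0.085 m and height (world z) of bin1_grip between 0.07 and 0.092 m and angle between each of bin1_grip, bin2_grip's own z axis and vertical below 0.12 rad and x of bin2_grip in the frame of field between -0.045 and 0.045 m and y of bin2_grip in the frame of field between -0.085 and 0.085 m and height (world z) of bin2_grip between 0.07 and 0.092 m and x of collar_mid in the frame of tray between -0.105 and 0.105 m and y of collar_mid in the frame of tray between -0.13 and -0.068 m and z of collar_mid in the frame of tray between 0.01 and 0.042 m and x of bobbin1_mid in the frame of tray between -0.105 and 0.105 m and y of bobbin1_mid in the frame of tray between -0.05 and 0.125 m and z of bobbin1_mid in the frame of tray between 0.015 and 0.046 m and x of bobbin2_mid in the frame of tray between -0.105 and 0.105 m and y of bobbin2_mid in the frame of tray between -0.05 and 0.125 m and z of bobbin2_mid in the frame of tray between 0.015 and 0.046 m and x of bobbin3_mid in the frame of tray between -0.105 and 0.105 m and y of bobbin3_mid in the frame of tray between -0.05 and 0.125 m and z of bobbin3_mid in the frame of tray between 0.015 and 0.046 m and x of bobbin4_mid in the frame of tray between -0.105 and 0.105 m and y of bobbin4_mid in the frame of tray between -0.05 and 0.125 m and z of bobbin4_mid in the frame of tray between 0.015 and 0.046 m and x of bobbin5_mid in the frame of tray between -0.105 and 0.105 m and y of bobbin5_mid in the frame of tray between -0.05 and 0.125 m and z of bobbin5_mid in the frame of tray between 0.015 and 0.046 m); the robot touches nothing.
It fails at once if the bottle is moved by more than 30 mm (distance of cleaner from where it was at the start of the episode above 0.03 m).
It fails at once if the screwdriver is moved by more than 30 mm (distance of driver from where it was at the start of the episode above 0.03 m).
It fails at once if the meter is moved by more than 30 mm (distance of meter from where it was at the start of the episode above 0.03 m).
Of bobbin1, bobbin2, bobbin3, bobbin4, bobbin5 only 3 to 5 are there at a start; the rules pass over those that are not, and their reading is None.
At some moment in a run one of bin1, bin2 may be knocked a few centimetres aside while the robot is not near it.
Once in a run the grip may slacken for a moment while it holds something.
It also fails if it takes over 210 s, if anything falls off the work surface, if the arm or the gripper's body presses on something with over 40 N, if the wrist force passes 120 N, or if a joint passes its speed limit or range.

## Working session

There is one attempt and no reset: what is moved stays moved. The work goes in short steps, Python scripts to look and compute and a tool call to move; the robot and the scene stay as the last step left them, time stands still between calls to the robot, and variables do not carry over. Pictures are saved under pics/ and viewed, and the job is handed in when it is done.

Besides the shell and the picture viewer there is one more tool, called after "Call:" as a command line: name --pt "numbers of a row" for each row, then --argument value for the rest. jog_arm: Moves the arm, as the interface text tells. Its arguments: {"type":"object","properties":{"targets":{"type":"array"},"hand":{"type":"number"},"force":{"type":"number"}},"required":["targets"]}

```bash
ls; mkdir -p pics; cat > h.py <<'E'
import numpy as np, cv2
from plant import ctrl, cams
from scipy.spatial.transform import Rotation as R
def shot(name,fn=None,crop=None,scale=1):
    c=cams.camera(name)
    if fn:
        im=c["frame"][:,:,::-1]
        if crop: u0,v0,u1,v1=crop; im=im[v0:v1,u0:u1]
        if scale!=1: im=cv2.resize(im,None,fx=scale,fy=scale,interpolation=cv2.INTER_CUBIC)
        cv2.imwrite("pics/"+fn,im)
    return c
def world(c,u,v,z=None):
    K=c["K"];d=np.linalg.inv(K)@np.array([u,v,1.0])
    Rm=np.array(c["rotation"]);e=np.array(c["eye"])
    if Rm.shape!=(3,3): q=Rm; Rm=R.from_quat([q[1],q[2],q[3],q[0]]).as_matrix()
    w=Rm@d
    if z is None: return e+w*c["range_z"][int(round(v)),int(round(u))]
    return e+w*(z-e[2])/w[2]
def cloud(c):
    h,w=c["range_z"].shape
    uu,vv=np.meshgrid(np.arange(w),np.arange(h))
    d=np.stack([uu,vv,np.ones_like(uu)],-1)@np.linalg.inv(c["K"]).T
    P=(d*c["range_z"][...,None])@np.array(c["rotation"]).T+np.array(c["eye"])
    return P
E
python3 - <<'E'
from h import *
s=ctrl.read_state(); print(s); print(ctrl.tcp_to_tips)
for n in("top","side"):
    c=shot(n,n+"0.png"); np.savez("pics/"+n+"0.npz",**{k:np.array(v) for k,v in c.items()})
    print(n,c["K"],c["eye"],c["rotation"])
E
```

```text
pics
{'time_s': 0.0, 'qpos': array([ 1.12995897e+00,  2.60703601e-01, -1.39386172e-01,  1.17267684e+00,
       -2.85952145e-05,  1.57077267e+00]), 'qvel': array([ 8.28189757e-04,  1.32040180e-04, -6.37924485e-05, -8.04081597e-04,
       -1.06537961e-03, -3.05456660e-04]), 'effort': array([ 3.19132014e-03, -4.05673850e+01,  2.53924906e+01,  1.89452036e-02,
        2.60015258e-04,  8.01222022e-07]), 'tcp_pos': array([0.22374584, 0.47421432, 0.24444812]), 'tcp_rot': array([-2.01450063e-04,  2.18626527e-01,  9.75808112e-01, -9.64434093e-04]), 'force': array([ 0.06839707, -0.22603794, -0.4761643 ]), 'moment': array([-0.04120871, -0.04455982,  0.02861302]), 'finger_gap': 0.08534050543991684}
0.014
top [[453.85641669   0.         276.37782724]
 [  0.         453.85641669 210.44799571]
 [  0.           0.           1.        ]] [0.31718654 0.07705878 1.30585644] [ 0.07186707 -0.70050977  0.70753051 -0.05934443]
side [[410.23177195   0.         277.8326334 ]
 [  0.         410.23177195 210.80313115]
 [  0.           0.           1.        ]] [ 0.07919132 -0.370677    0.88214354] [-0.30737625  0.87671299 -0.34836597  0.12464079]
```

View pics/top0.png

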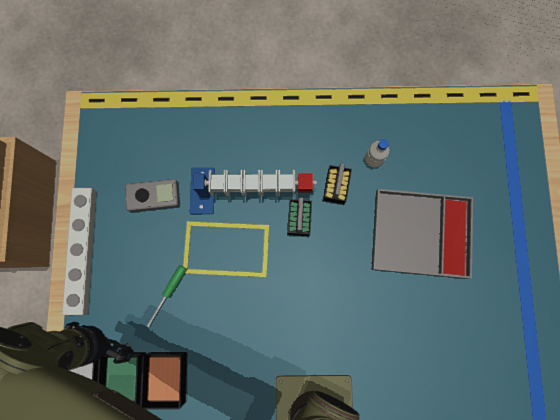

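View pics/side0.png

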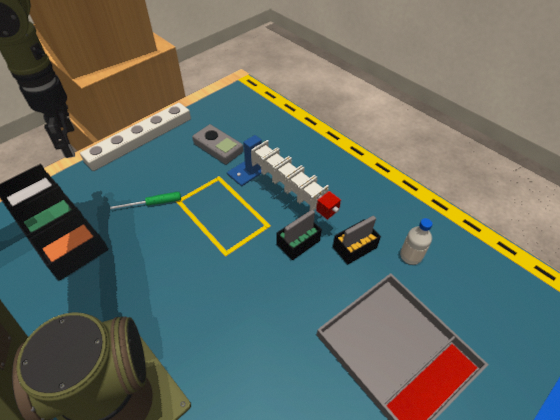

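```bash
python3 - <<'E'
import re
s=open('h.py').read()
s=s.replace('def world','''def load(fn): return dict(np.load("pics/"+fn))
def rot(c):
    q=np.array(c["rotation"]); return R.from_quat([q[1],q[2],q[3],q[0]]).as_matrix()
def world''',1)
s=s.replace('np.array(c["rotation"]).T','rot(c).T')
open('h.py','w').write(s)
from h import *
c=load("top0.npz")
def crop(c,fn,b,k):
    u0,v0,u1,v1=b
    cv2.imwrite("pics/"+fn,cv2.resize(c["frame"][v0:v1,u0:u1,::-1],None,fx=k,fy=k,interpolation=cv2.INTER_CUBIC))
crop(c,"t0a.png",(180,140,400,290),3.6)
c2=load("side0.npz")
crop(c2,"s0a.png",(170,120,390,280),3.6)
E
```

```text
(no output)
```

View pics/t0a.png

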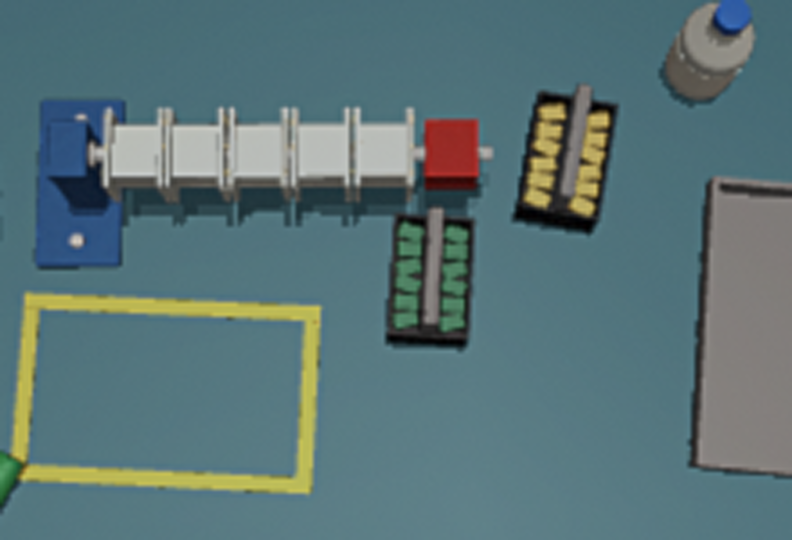

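View pics/s0a.png

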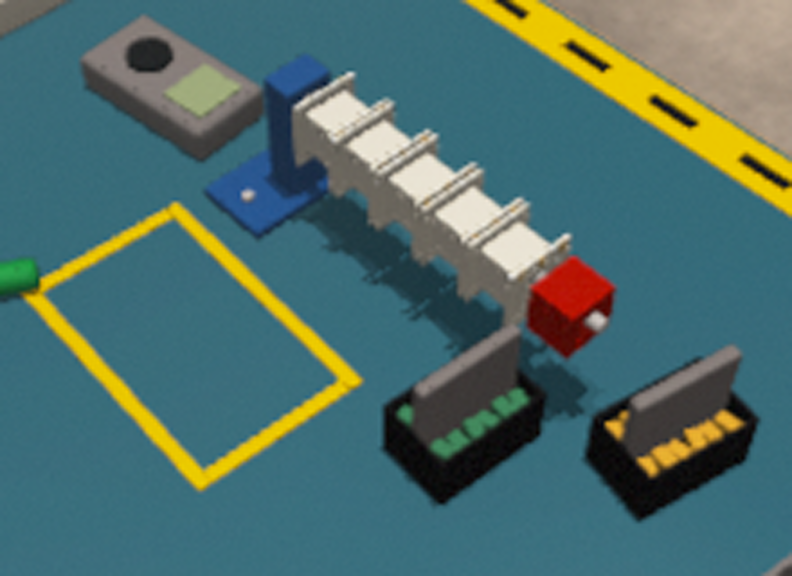

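```bash
python3 - <<'E'
from h import *
c=load("top0.npz"); P=cloud(c)
f=lambda a,b,z: np.round(world(c,180+a/3.6,140+b/3.6,z)*1000,1)
print("bin1 web",f(435,210,.1),f(430,322,.1)); print("bin2",f(583,88,.1),f(568,195,.1))
for p in [(26,293),(321,307),(311,493),(14,478)]: print("field",f(*p,0))
print("barend",f(491,153,.1))
for nm,bx in dict(bin1=(284,192,316,242),bin2=(318,158,360,210),col=(296,170,316,196),bob=(205,168,298,205),tray=(365,180,480,290)).items():
    u0,v0,u1,v1=bx; Q=P[v0:v1,u0:u1].reshape(-1,3); Q=Q[np.isfinite(Q).all(1)]
    if nm.startswith("bin"): m=(Q[:,2]>.085)
    elif nm=="col": m=Q[:,2]>.108
    elif nm=="bob": m=Q[:,2]>.105
    else: m=(Q[:,2]>.02)&(Q[:,2]<.04)
    q=Q[m]; r=cv2.minAreaRect((q[:,:2]*1000).astype(np.float32)); print(nm,m.sum(),"z",np.median(q[:,2]),q[:,2].max(),r,"mean",q[:,:2].mean(0), cv2.boxPoints(r).tolist() if nm in("tray","bob","col") else "")
Q=P[230:265,195:260].reshape(-1,3);print("bench z",np.median(Q[:,2]))
# collar & bobbin top z
print("topz col",np.median(P[178:186,301:309,2]),"bob",[np.median(P[178:186,u-2:u+2,2]).round(4) for u in (217,235,252,270,287)])
E
```

```text
bin1 web [576.7  30.9 100. ] [491.5  36.2 100. ]
bin2 [670.6 -83.7 100. ] [587.  -69.5 100. ]
field [533.3 360.4   0. ]
field [519.1 120.6   0. ]
field [370.3 129.3   0. ]
field [384.2 365.8   0. ]
barend [620.4 -12.4 100. ]
bin1 155 z 0.09933894930901732 1.3058564439190445 ((453.623046875, 49.91257858276367), (29.405433654785156, 276.66351318359375), 84.81400299072266) mean [0.53069994 0.03586315] 
bin2 159 z 0.09991640579913108 1.3058564439190445 ((491.4217834472656, -15.079605102539062), (28.853050231933594, 393.137451171875), 66.32689666748047) mean [ 0.61188069 -0.06683079] 
col 262 z 0.11667011267935812 1.3058564439190445 ((483.9891662597656, 54.12937927246094), (51.1302604675293, 334.1132507324219), 75.00830841064453) mean [0.61502043 0.02027236] [[316.00543212890625, 72.6484375], [638.74658203125, -13.779634475708008], [651.972900390625, 35.610321044921875], [329.23175048828125, 122.03839111328125]]
bob 1442 z 0.11446004795992115 1.3058564439190445 ((485.74603271484375, 167.72508239746094), (250.9055633544922, 335.0691223144531), 89.35897064208984) mean [0.61839161 0.16313977] [[316.81842041015625, 44.15449523925781], [651.8665771484375, 40.40580749511719], [654.6736450195312, 291.295654296875], [319.62548828125, 295.04437255859375]]
tray 1116 z 0.02980538948488154 0.03903524441128958 ((489.54779052734375, -315.6597900390625), (272.5197448730469, 231.5133819580078), 83.95661163330078) mean [ 0.49029325 -0.33215066] [[360.0887756347656, -438.975341796875], [590.3154907226562, -463.34942626953125], [619.0068359375, -192.34423828125], [388.78009033203125, -167.97015380859375]]
bench z 0.0006709159282816124
topz col 0.11677724947541901 bob [np.float64(0.1132), np.float64(0.1137), np.float64(0.1135), np.float64(0.1134), np.float64(0.1127)]
```

```bash
cat >> h.py <<'E'
def region(P,bx,z0,z1):
    u0,v0,u1,v1=bx; Q=P[v0:v1,u0:u1].reshape(-1,3); return Q[(Q[:,2]>z0)&(Q[:,2]<z1)]
def rect(q):
    r=cv2.minAreaRect((q[:,:2]*1000).astype(np.float32)); b=cv2.boxPoints(r)
    e=[b[1]-b[0],b[2]-b[1]]; e=max(e,key=np.linalg.norm)
    a=np.arctan2(e[1],e[0]); 
    return np.round(r[0],1),np.round(r[1],1),round(float((a+np.pi/2)%np.pi-np.pi/2),3)
def go(x,y,z,phi=None):
    "print turn about tool z (rad) and then shift in tool axes after the turn, mm"
    s=ctrl.read_state(); p=np.array(s["tcp_pos"]); q=s["tcp_rot"]; M=R.from_quat([q[1],q[2],q[3],q[0]]).as_matrix()
    ph=np.arctan2(M[1,1],M[0,1]); tilt=np.arccos(-M[2,2])
    if phi is None: phi=ph
    t=-((phi-ph+np.pi)%(2*np.pi)-np.pi)
    xt=np.array([-np.sin(phi),np.cos(phi),0]); yt=np.array([np.cos(phi),np.sin(phi),0])
    d=(np.array([x,y,z])-p)*1000
    print("t",round(s["time_s"],2),"tcp",(p*1000).round(1),"phi",round(ph,3),"tilt",round(tilt,3),"turn z",round(t,3),"shift",[round(d@xt,1),round(d@yt,1),round(-d[2],1)],"gap",round(s["finger_gap"]*1000,1),"F",np.round(s["force"],1))
E
python3 - <<'E'
from h import *
c=load("top0.npz"); P=cloud(c)
for nm,bx,z in [("bin1",(284,192,316,242),(.09,.11)),("bin2",(318,158,360,210),(.09,.11)),("b1rim",(284,192,316,242),(.045,.058)),("b2rim",(318,158,360,210),(.045,.058)),("col",(296,170,316,196),(.11,.125)),("bobcore",(209,168,300,205),(.108,.118)),("bobfl",(209,168,300,205),(.119,.13)),("up",(188,165,205,200),(.11,.13))]:
    q=region(P,bx,*z); print(nm,len(q),*rect(q),"z",np.median(q[:,2]).round(4))
# bobbins flange edges along bar: crop
k=8;im=c["frame"][165:210,200:320,::-1]
cv2.imwrite("pics/t0b.png",cv2.resize(im,None,fx=6.5,fy=6.5,interpolation=cv2.INTER_CUBIC))
go(.531,.0345,.2,np.pi/2-.06)
E
```

```text
bin1 146 [542.6  34.5] [102.9  25.1] 0.094 z 0.0993
bin2 146 [631.  -76.1] [12.  90.9] -0.192 z 0.0998
b1rim 176 [536.2  33.8] [64.1 96.8] -0.048 z 0.0508
b2rim 181 [630.7 -76.3] [64.4 97.6] -0.195 z 0.0498
col 252 [621.4  22. ] [43.2 45.1] -0.025 z 0.1167
bobcore 990 [622.6 157.4] [243.9  61.2] 1.56 z 0.1133
bobfl 378 [622.4 157.4] [243.7  59.6] 1.561 z 0.1227
up 198 [624.2 307.1] [45.8 31.6] 0.053 z 0.1199
t 0.1 tcp [223.8 474.3 244.5] phi 1.13 tilt 0.002 turn z -0.381 shift [np.float64(-333.1), np.float64(-420.6), np.float64(44.5)] gap 85.6 F [-0.1  1.   0.3]
```

View pics/t0b.png

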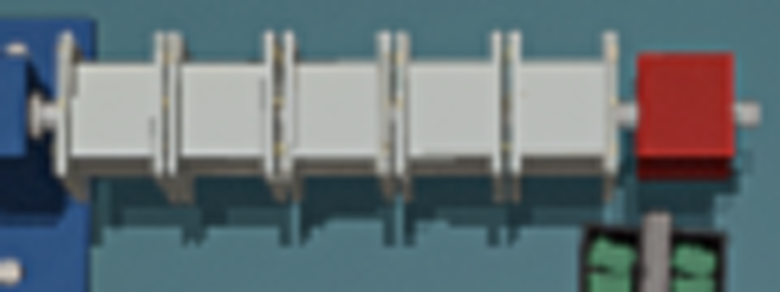

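Call:
jog_arm --pt "0 0 0 0 0 -0.131" --pt "0 0 0 0 0 -0.131" --pt "0 0 0 0 0 -0.131" --pt "-33 -42 5 0 0 0" --pt "-33 -42 5 0 0 0" --pt "-33 -42 5 0 0 0" --pt "-33 -42 5 0 0 0" --pt "-33 -42 5 0 0 0" --pt "-33 -42 5 0 0 0" --pt "-33 -42 5 0 0 0" --pt "-33 -42 5 0 0 0" --pt "-33 -42 5 0 0 0" --hand 0.6

```text
time_s: 1.6
tcp_pos: [0.5032, 0.0814, 0.1999]
tcp_rot: [-0.0, 0.024, 1.0, 0.0]
force: [0.8, -0.3, -1.1]
finger_gap: 0.0512
```

```bash
python3 -c "
from h import *
go(.535,.0337,.077,np.pi/2-.048)"
```

```text
t 1.6 tcp [503.2  81.4 199.9] phi 1.523 tilt 0.0 turn z 0.0 shift [np.float64(-34.1), np.float64(-46.1), np.float64(122.9)] gap 51.2 F [ 0.8 -0.3 -1.1]
```

Call:
jog_arm --pt "-17 -23 0 0 0 0" --pt "-17 -23 0 0 0 0" --pt "0 0 30 0 0 0" --pt "0 0 30 0 0 0" --pt "0 0 30 0 0 0" --pt "0 0 20 0 0 0" --pt "0 0 13 0 0 0" --pt "0 0 0 0 0 0"

```text
time_s: 2.6
tcp_pos: [0.5335, 0.0354, 0.0764]
tcp_rot: [-0.001, 0.024, 1.0, -0.0]
force: [-0.7, 0.7, -0.4]
finger_gap: 0.0513
```

Call:
jog_arm --pt "0 0 0 0 0 0" --pt "0 0 0 0 0 0" --pt "0 0 0 0 0 0" --pt "0 0 0 0 0 0" --pt "0 0 0 0 0 0" --hand 0 --force 50

```text
time_s: 3.22
tcp_pos: [0.5342, 0.0355, 0.0773]
tcp_rot: [-0.0, 0.024, 1.0, 0.0]
force: [-0.0, -0.3, -0.2]
finger_gap: 0.0117
```

```bash
python3 -c "
from h import *
a=-.056
f=np.array([.452,.244]); ey=np.array([-np.sin(a),np.cos(a)]); 
for s in(.05,-.05): print(f+s*ey)
g=f+.05*ey
go(g[0],g[1],.09,np.pi/2+a)
shot('side','s1.png')"
```

```text
[0.45479854 0.29392162]
[0.44920146 0.19407838]
t 3.23 tcp [534.2  35.5  77.3] phi 1.523 tilt 0.0 turn z 0.008 shift [np.float64(93.8), np.float64(253.5), np.float64(-12.7)] gap 11.7 F [-0.  -0.3 -0.2]
```

View pics/s1.png

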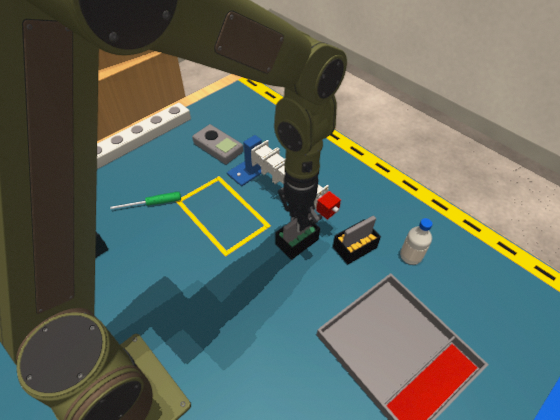

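Call:
jog_arm --pt "0 0 -8 0 0 0" --pt "10 0 -7 0 0 0" --pt "25 10 0 0 0 0" --pt "28 25 0 0 0 0" --pt "21 35 0 0 0 0" --pt "10 40 0 0 0 0" --pt "0 40 0 0 0 0" --pt "0 40 0 0 0 0" --pt "0 30 0 0 0 0" --pt "0 22 0 0 0 0" --pt "0 11 0 0 0 0" --pt "0 0 0 0 0 0"

```text
time_s: 4.78
tcp_pos: [0.4525, 0.2927, 0.0923]
tcp_rot: [0.0, 0.024, 1.0, -0.0]
force: [0.2, 0.8, -2.0]
finger_gap: 0.011
```

```bash
python3 -c "
from h import *
go(.4548,.2939,.079,np.pi/2-.056)"
```

```text
t 4.78 tcp [452.5 292.7  92.3] phi 1.523 tilt 0.001 turn z 0.009 shift [np.float64(-2.2), np.float64(1.4), np.float64(13.3)] gap 11.0 F [ 0.2  0.8 -2. ]
```

Call:
jog_arm --pt "0 0 7 0 0 0" --pt "0 0 5 0 0 0" --pt "0 0 3 0 0 0" --pt "0 0 0 0 0 0"

```text
time_s: 5.28
tcp_pos: [0.4525, 0.2922, 0.0773]
tcp_rot: [-0.0, 0.024, 1.0, -0.0]
force: [-0.8, -0.3, -0.3]
finger_gap: 0.0115
```

Call:
jog_arm --pt "0 0 0 0 0 0" --pt "0 0 0 0 0 0" --pt "0 0 0 0 0 0" --pt "0 0 -20 0 0 0" --pt "0 0 -40 0 0 0" --pt "0 0 -40 0 0 0" --pt "0 0 0 0 0 0" --hand 0.6

```text
time_s: 6.15
tcp_pos: [0.4548, 0.2942, 0.1808]
tcp_rot: [0.003, 0.024, 1.0, 0.002]
force: [-0.6, 0.0, -0.2]
finger_gap: 0.0511
```

```bash
python3 -c "
from h import *
go(.6308,-.0762,.15,np.pi/2-.194)"
```

```text
t 6.15 tcp [454.8 294.2 180.8] phi 1.523 tilt 0.007 turn z 0.146 shift [np.float64(-244.1), np.float64(-329.5), np.float64(30.8)] gap 51.1 F [-0.6  0.  -0.2]
```

Call:
jog_arm --pt "0 0 0 0 0 0.146" --pt "-24 -30 0 0 0 0" --pt "-24 -33 0 0 0 0" --pt "-24 -33 0 0 0 0" --pt "-24 -33 0 0 0 0" --pt "-24 -33 0 0 0 0" --pt "-24 -33 0 0 0 0" --pt "-24 -33 0 0 0 0" --pt "-24 -33 0 0 0 0" --pt "-24 -33 0 0 0 0" --pt "-24 -30 0 0 0 0" --pt "0 0 0 0 0 0"

```text
time_s: 7.65
tcp_pos: [0.6262, -0.0739, 0.1756]
tcp_rot: [-0.001, 0.098, 0.995, -0.0]
force: [-0.1, 0.0, -0.8]
finger_gap: 0.0512
```

```bash
python3 -c "
from h import *
go(.6308,-.0762,.077,np.pi/2-.194)
c=shot('top','t1.png'); P=cloud(c)
for n,z in(('web',(.09,.11)),('rim',(.045,.058))):
  q=region(P,(318,158,365,210),*z); print(n,len(q),*rect(q)) if len(q)>5 else 0
q=region(P,(180,220,275,285),.09,.11); print('bin1',len(q),*rect(q)); q=region(P,(180,220,275,285),.045,.058);print(*rect(q))
"
```

```text
t 7.65 tcp [626.2 -73.9 175.6] phi 1.374 tilt 0.001 turn z -0.003 shift [np.float64(-5.0), np.float64(-1.4), np.float64(98.6)] gap 51.2 F [-0.1  0.  -0.8]
rim 61 [623.5 -55.4] [26.5 73.9] -0.19
bin1 163 [452.8 294.1] [13.  86.4] -0.05
[453.4 294.4] [64.5 96.4] -0.044
```

View pics/t1.png

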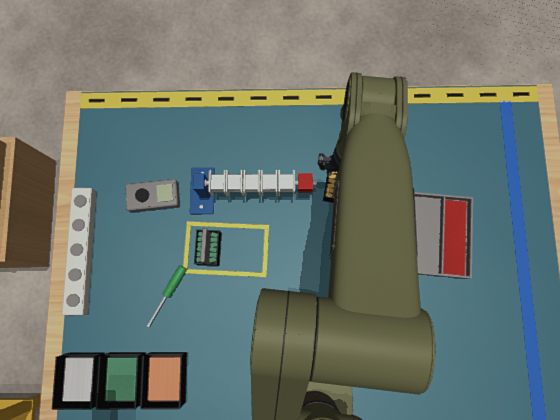

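Call:
jog_arm --pt "-5 -2 20 0 0 0" --pt "0 0 30 0 0 0" --pt "0 0 28 0 0 0" --pt "0 0 14 0 0 0" --pt "0 0 6 0 0 0" --pt "0 0 0 0 0 0"

```text
time_s: 8.45
tcp_pos: [0.6303, -0.0741, 0.0796]
tcp_rot: [0.0, 0.097, 0.995, 0.0]
force: [-0.4, 1.4, -0.0]
finger_gap: 0.051
```

Call:
jog_arm --pt "0 0 0 0 0 0" --pt "0 0 0 0 0 0" --pt "0 0 0 0 0 0" --pt "0 0 0 0 0 0" --pt "0 0 0 0 0 0" --hand 0 --force 50

```text
time_s: 9.07
tcp_pos: [0.6301, -0.0744, 0.0794]
tcp_rot: [-0.0, 0.097, 0.995, 0.0]
force: [-0.1, -0.0, -0.3]
finger_gap: 0.0115
```

```bash
python3 -c "
from h import *
go(.449,.194,.092); go(.449,.194,.092,np.pi/2-.056)
shot('side','s2.png')"
```

```text
t 9.07 tcp [630.1 -74.4  79.4] phi 1.377 tilt 0.0 turn z -0.0 shift [np.float64(229.4), np.float64(228.5), np.float64(-12.6)] gap 11.5 F [-0.1 -0.  -0.3]
t 9.07 tcp [630.1 -74.4  79.4] phi 1.377 tilt 0.0 turn z -0.138 shift [np.float64(195.9), np.float64(257.9), np.float64(-12.6)] gap 11.5 F [-0.1 -0.  -0.3]
```

View pics/s2.png

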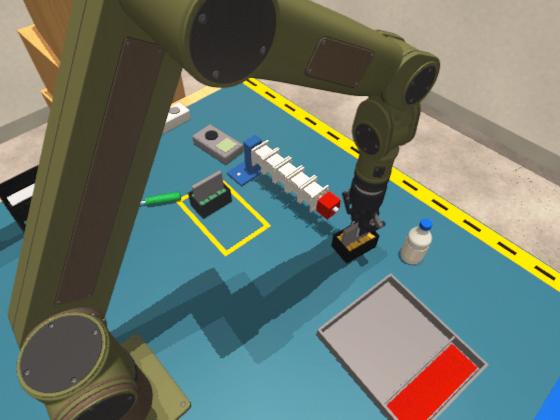

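Call:
jog_arm --pt "0 0 -7 0 0 0" --pt "10 -2 -6 0 0 0" --pt "25 -5 0 0 0 0" --pt "35 -7 0 0 0 0" --pt "40 -4 0 0 0 0" --pt "40 10 0 0 0 0" --pt "40 30 0 0 0 0" --pt "30 35 0 0 0 0" --pt "10 40 0 0 0 0" --pt "0 40 0 0 0 0" --pt "0 30 0 0 0 -0.069" --pt "0 20 0 0 0 -0.069"

```text
time_s: 10.62
tcp_pos: [0.439, 0.155, 0.0929]
tcp_rot: [0.0, 0.026, 1.0, 0.0]
force: [0.8, -0.0, -3.2]
finger_gap: 0.0115
```

```bash
python3 -c "
from h import *
go(.449,.194,.082,np.pi/2-.056)"
```

```text
t 10.62 tcp [439.  155.   92.9] phi 1.519 tilt 0.001 turn z 0.004 shift [np.float64(-7.8), np.float64(39.5), np.float64(10.9)] gap 11.5 F [ 0.8 -0.  -3.2]
```

Call:
jog_arm --pt "-4 15 0 0 0 0" --pt "-4 15 0 0 0 0" --pt "0 9 0 0 0 0" --pt "0 0 0 0 0 0" --pt "0 0 7 0 0 0" --pt "0 0 4 0 0 0" --pt "0 0 2.5 0 0 0" --pt "0 0 0 0 0 0"

```text
time_s: 11.62
tcp_pos: [0.4485, 0.1914, 0.0794]
tcp_rot: [-0.0, 0.028, 1.0, -0.0]
force: [-4.1, -1.7, 6.0]
finger_gap: 0.0112
```

Call:
jog_arm --pt "0 0 0 0 0 0" --pt "0 0 0 0 0 0" --pt "0 0 0 0 0 0" --pt "0 0 -20 0 0 0" --pt "0 0 -40 0 0 0" --pt "0 0 -40 0 0 0" --pt "0 0 0 0 0 0" --hand 0.55

```text
time_s: 12.5
tcp_pos: [0.4518, 0.1932, 0.1819]
tcp_rot: [0.003, 0.028, 1.0, 0.002]
force: [0.6, -0.0, -1.3]
finger_gap: 0.0468
```

```bash
python3 -c "
from h import *
go(.621,.022,.15,0)
c=shot('top','t2.png'); P=cloud(c)
for u in ((180,220,228,285),(222,220,280,285)):
  for z in((.09,.11),(.045,.058)):
    q=region(P,u,*z); print(len(q),*(rect(q) if len(q)>5 else ''))
q=region(P,(294,165,320,200),.11,.125);print('col',rect(q) if len(q)>5 else 0)
"
```

```text
t 12.5 tcp [451.8 193.2 181.9] phi 1.515 tilt 0.007 turn z 1.515 shift [np.float64(-171.2), np.float64(169.2), np.float64(31.9)] gap 46.8 F [ 0.6 -0.  -1.3]
0
1
0
12 [490.5 166. ] [14.  10.7] 1.527
col (array([620.3,  23.4]), array([51.8, 57.7]), -0.015)
```

View pics/t2.png

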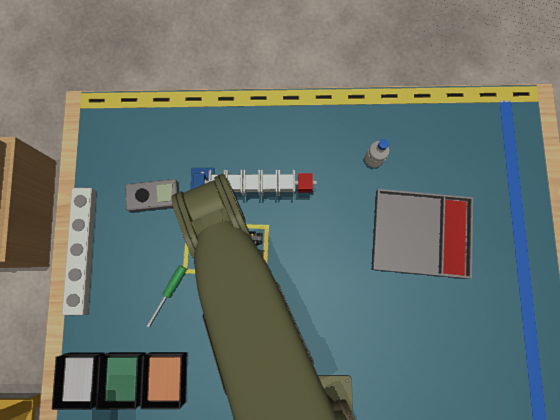

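```bash
python3 -c "
from h import *
s=ctrl.read_state();print(s['qpos'].round(3))
a=-.01; go(.621,.022,.15,a); go(.621,.022,.15,np.pi+a)
"
```

```text
[ 0.404  0.237 -0.347  0.983  0.     0.46 ]
t 12.55 tcp [450.5 192.6 180.1] phi 1.515 tilt 0.004 turn z 1.525 shift [np.float64(-168.9), np.float64(172.2), np.float64(30.1)] gap 46.9 F [-0.8 -0.5 -0.9]
t 12.55 tcp [450.5 192.6 180.1] phi 1.515 tilt 0.004 turn z -1.617 shift [np.float64(168.9), np.float64(-172.2), np.float64(30.1)] gap 46.9 F [-0.8 -0.5 -0.9]
```

Call:
jog_arm --pt "0 0 0 0 0 0.17" --pt "0 0 0 0 0 0.17" --pt "0 0 0 0 0 0.17" --pt "0 0 0 0 0 0.17" --pt "0 0 0 0 0 0.17" --pt "0 0 0 0 0 0.17" --pt "0 0 0 0 0 0.17" --pt "0 0 0 0 0 0.17" --pt "0 0 0 0 0 0.165" --pt "-25 25 0 0 0 0" --pt "-35 35 0 0 0 0" --pt "-35 35 0 0 0 0" --hand 0.8

```text
time_s: 14.05
tcp_pos: [0.5432, 0.0952, 0.177]
tcp_rot: [-0.001, 0.71, 0.704, -0.001]
force: [0.2, 0.1, 0.1]
finger_gap: 0.0683
```

```bash
python3 -c "
from h import *
go(.621,.022,.15,-.01)
c=shot('top','t3.png'); P=cloud(c)
for u in ((180,220,228,285),(222,220,280,285)):
  for z in((.09,.11),(.045,.058)):
    q=region(P,u,*z); print(len(q),*(rect(q) if len(q)>5 else ''))
"
```

```text
t 14.05 tcp [543.2  95.2 177. ] phi -0.009 tilt 0.003 turn z 0.001 shift [np.float64(-72.4), np.float64(78.5), np.float64(27.0)] gap 68.3 F [0.2 0.1 0.1]
159 [453.  294.6] [13.  86.8] -0.054
211 [453.6 294.3] [65.3 96.5] -0.061
157 [450.5 193.1] [12.4 89.5] -0.052
141 [449.9 194.7] [61.2 96.3] -0.058
```

View pics/t3.png

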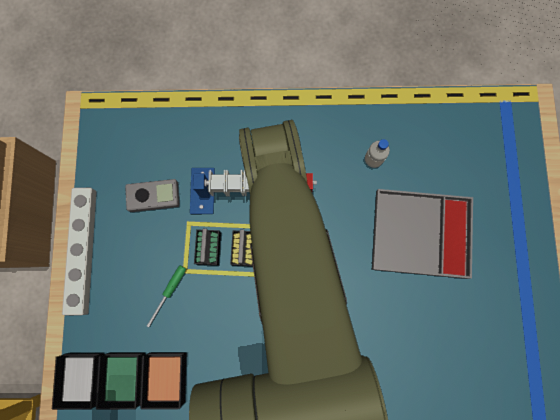

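Call:
jog_arm --pt "-30 30 0 0 0 0" --pt "-25 30 0 0 0 0" --pt "-10 13 0 0 0 0" --pt "0 0 0 0 0 0" --pt "0 0 0 0 0 0"

```text
time_s: 14.72
tcp_pos: [0.6143, 0.0313, 0.1782]
tcp_rot: [-0.001, 0.71, 0.704, -0.001]
force: [-0.2, 0.2, 0.3]
finger_gap: 0.0682
```

```bash
python3 -c "
from h import *
go(.621,.022,.087,-.01)"
```

```text
t 14.72 tcp [614.3  31.3 178.2] phi -0.009 tilt 0.002 turn z 0.001 shift [np.float64(-9.3), np.float64(6.8), np.float64(91.2)] gap 68.2 F [-0.2  0.2  0.3]
```

```bash
python3 -c "
from h import *
c=load('top0.npz')
f=lambda a,b,z: np.round(world(c,200+(a)/6.5-.5,165+b/6.5-.5,z)*1000,1)
for a in(637,735): print('col',f(a,55,.117),f(a,157,.117))
for a,b in((70,157),(181,268),(293,380),(406,493),(518,606)): print((f(a,112,.113)+f(b,112,.113))/2, f(a,112,.113)[1]-f(b,112,.113)[1], f(a,62,.113)[0]-f(a,158,.113)[0], f(a,62,.113)[0]+f(a,158,.113)[0])
print(f(617,112,.123), f(760,112,.1))
"
```

```text
col [643.3  39.3 117. ] [599.8  40.  117. ]
col [642.8  -1.5 117. ] [ 5.992e+02 -5.000e-01  1.170e+02]
[622.75 257.95 113.  ] 36.5 41.30000000000007 1247.9
[622.15 211.5  113.  ] 36.39999999999998 41.19999999999993 1246.6
[621.55 164.75 113.  ] 36.30000000000001 41.19999999999993 1245.4
[620.95 117.6  113.  ] 36.19999999999999 41.200000000000045 1244.2
[620.35  70.8  113.  ] 36.599999999999994 41.200000000000045 1243.0
[617.5  48.1 123. ] [622.6 -12.5 100. ]
```

Call:
jog_arm --pt "-12 7 0 0 0 0" --pt "0 0 25 0 0 0" --pt "0 0 30 0 0 0" --pt "0 0 22 0 0 0" --pt "0 0 14 0 0 0" --pt "0 0 0 0 0 0" --pt "0 0 0 0 0 0"

```text
time_s: 15.6
tcp_pos: [0.6233, 0.0184, 0.0888]
tcp_rot: [0.001, 0.711, 0.704, 0.001]
force: [-0.1, 0.1, 0.4]
finger_gap: 0.0684
```

Call:
jog_arm --pt "0 0 0 0 0 0" --pt "0 0 0 0 0 0" --pt "0 0 0 0 0 0" --pt "0 0 0 0 0 0" --hand 0 --force 50

```text
time_s: 16.1
tcp_pos: [0.6233, 0.0184, 0.0889]
tcp_rot: [0.001, 0.711, 0.704, 0.001]
force: [-0.4, 0.5, 6.4]
finger_gap: 0.0437
```

```bash
python3 -c "
from h import *
a=-.106; ty=np.array([-np.sin(a),np.cos(a)]); tx=np.array([np.cos(a),np.sin(a)]); t=np.array([.4895,-.3157])
p=t-.0935*ty; print('collar target',p)
for x in(-.055,.055):
  for y in(.1,.0385,-.023): print(x,y,(t+x*tx+y*ty).round(4))
go(p[0],p[1],.1,a); 
go(.6195,-.06,.1)
shot('side','s3.png',(220,100,420,260),4)"
```

```text
collar target [ 0.47960755 -0.40867521]
-0.055 0.1 [ 0.4454 -0.2104]
-0.055 0.0385 [ 0.4389 -0.2716]
-0.055 -0.023 [ 0.4324 -0.3328]
0.055 0.1 [ 0.5548 -0.2221]
0.055 0.0385 [ 0.5483 -0.2832]
0.055 -0.023 [ 0.5418 -0.3444]
t 16.1 tcp [623.3  18.4  88.9] phi -0.01 tilt 0.002 turn z 0.096 shift [np.float64(-439.9), np.float64(-97.7), np.float64(-11.1)] gap 43.7 F [-0.4  0.5  6.4]
t 16.1 tcp [623.3  18.4  88.9] phi -0.01 tilt 0.002 turn z -0.0 shift [np.float64(-78.4), np.float64(-3.0), np.float64(-11.1)] gap 43.7 F [-0.4  0.5  6.4]
```

View pics/s3.png

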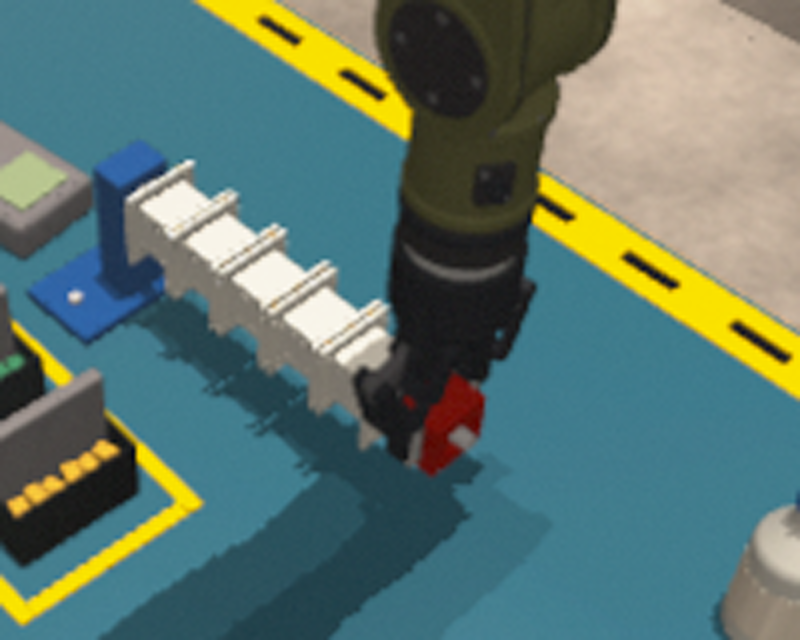

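Call:
jog_arm --pt "0 0 -2.5 0 0 0" --pt "0 0 -2.5 0 0 0" --pt "-10 0 0 0 0 0" --pt "-15 0 0 0 0 0" --pt "-20 0 0 0 0 0" --pt "-20 0 0 0 0 0" --pt "-20 0 0 0 0 0" --pt "0 0 0 0 0 0"

```text
time_s: 17.15
tcp_pos: [0.6217, -0.0688, 0.0928]
tcp_rot: [0.0, 0.712, 0.703, -0.0]
force: [0.0, 0.8, -0.8]
finger_gap: 0.0437
```

```bash
python3 -c "
from h import *
go(.4796,-.4087,.1,-.106); 
shot('side','s4.png',(260,120,460,280),4)"
```

```text
t 17.15 tcp [621.7 -68.8  92.8] phi -0.013 tilt 0.0 turn z 0.093 shift [np.float64(-353.0), np.float64(-105.3), np.float64(-7.2)] gap 43.7 F [ 0.   0.8 -0.8]
```

View pics/s4.png

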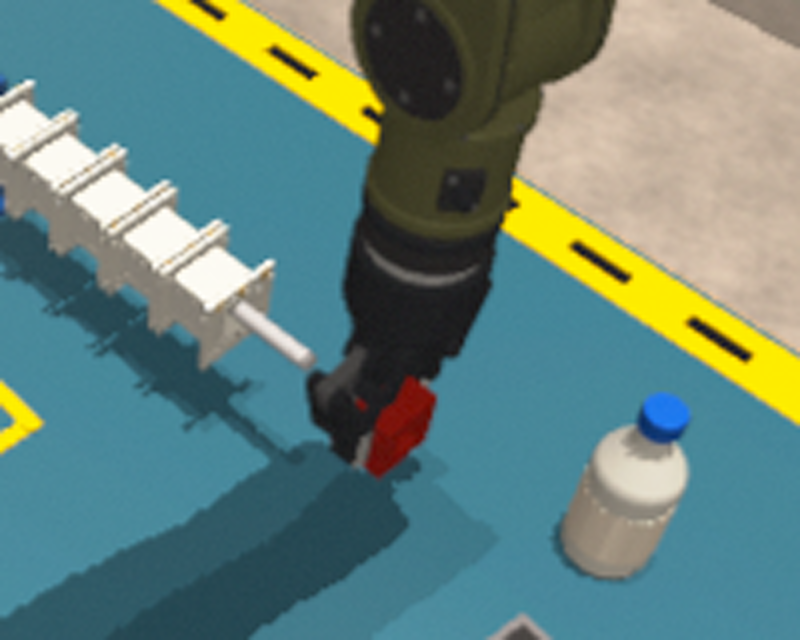

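Call:
jog_arm --pt "0 0 -8 0 0 0.093" --pt "-10 -25 0 0 0 0" --pt "-25 -35 0 0 0 0" --pt "-40 -30 0 0 0 0" --pt "-50 -15 0 0 0 0" --pt "-50 0 0 0 0 0" --pt "-50 0 0 0 0 0" --pt "-45 0 0 0 0 0" --pt "-40 0 0 0 0 0" --pt "-28 0 0 0 0 0" --pt "-15 0 0 0 0 0" --pt "0 0 0 0 0 0"

```text
time_s: 18.7
tcp_pos: [0.4811, -0.4071, 0.1007]
tcp_rot: [-0.0, 0.743, 0.67, 0.0]
force: [-0.4, 0.1, -1.6]
finger_gap: 0.0435
```

```bash
python3 -c "
from h import *
go(.4796,-.4087,.024,-.106); 
shot('side','s5.png',(280,200,520,420),3)"
```

```text
t 18.7 tcp [ 481.1 -407.1  100.7] phi -0.104 tilt 0.001 turn z 0.002 shift [np.float64(-1.8), np.float64(-1.4), np.float64(76.7)] gap 43.5 F [-0.4  0.1 -1.6]
```

View pics/s5.png

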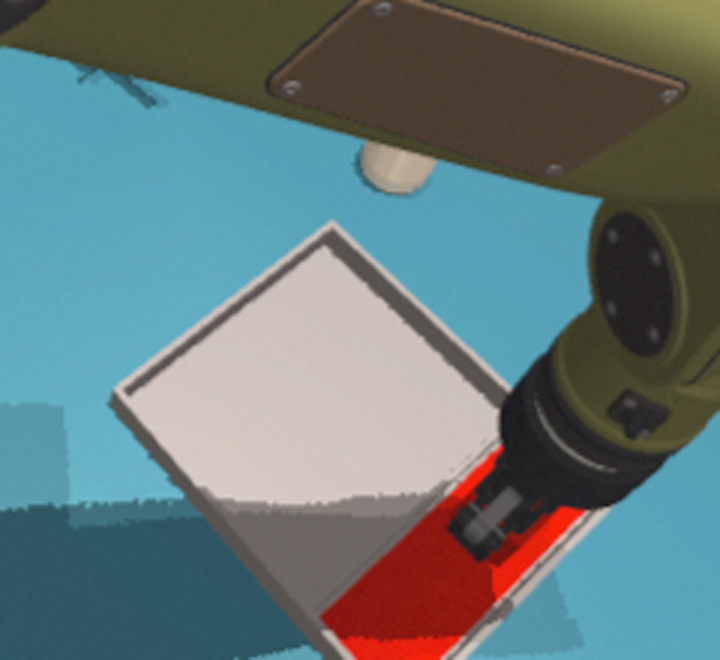

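Call:
jog_arm --pt "-1 -1 20 0 0 0" --pt "0 0 25 0 0 0" --pt "0 0 15 0 0 0" --pt "0 0 10 0 0 0" --pt "0 0 6 0 0 0" --pt "0 0 0 0 0 0"

```text
time_s: 19.5
tcp_pos: [0.48, -0.4078, 0.0248]
tcp_rot: [-0.0, 0.743, 0.67, 0.0]
force: [0.1, 0.6, -1.9]
finger_gap: 0.0438
```

Call:
jog_arm --pt "0 0 2 0 0 0" --pt "0 0 1 0 0 0" --pt "0 0 0 0 0 0"

```text
time_s: 19.88
tcp_pos: [0.4799, -0.408, 0.022]
tcp_rot: [0.0, 0.743, 0.67, 0.0]
force: [-0.1, 0.0, -2.0]
finger_gap: 0.0435
```

Call:
jog_arm --pt "0 0 0 0 0 0" --pt "0 0 0 0 0 0" --pt "0 0 0 0 0 0" --pt "0 0 -20 0 0 0" --pt "0 0 -40 0 0 0" --pt "0 0 -40 0 0 0" --pt "0 0 -20 0 0 0" --pt "0 0 0 0 0 0" --hand 0.7

```text
time_s: 20.88
tcp_pos: [0.4811, -0.4089, 0.1439]
tcp_rot: [0.002, 0.743, 0.67, 0.0]
force: [-0.5, 0.7, -0.0]
finger_gap: 0.0597
```

```bash
python3 -c "
from h import *
go(.6215,.0708,.18,-.01)
shot('side','s6.png',(280,200,520,420),3)"
```

```text
t 20.88 tcp [ 481.1 -408.9  143.9] phi -0.103 tilt 0.005 turn z -0.093 shift [np.float64(481.1), np.float64(135.6), np.float64(-36.1)] gap 59.7 F [-0.5  0.7 -0. ]
```

View pics/s6.png

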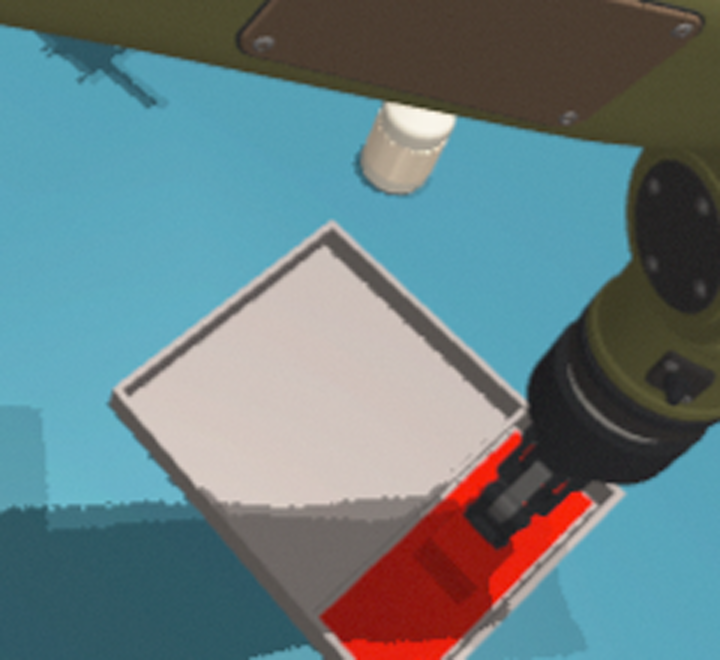

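Call:
jog_arm --pt "0 0 -20 0 0 -0.093" --pt "30 5 -20 0 0 0" --pt "45 10 0 0 0 0" --pt "50 13 0 0 0 0" --pt "50 15 0 0 0 0" --pt "50 15 0 0 0 0" --pt "50 15 0 0 0 0" --pt "50 15 0 0 0 0" --pt "50 15 0 0 0 0" --pt "50 15 0 0 0 0" --pt "35 12 0 0 0 0" --pt "15 5 0 0 0 0"

```text
time_s: 22.42
tcp_pos: [0.6191, 0.0676, 0.1798]
tcp_rot: [-0.001, 0.71, 0.704, -0.001]
force: [-0.4, -1.3, -0.5]
finger_gap: 0.0601
```

```bash
python3 -c "
from h import *
go(.6215,.0708,.085,-.01)
c=shot('top','t4.png'); P=cloud(c)
q=region(P,(435,190,480,285),.034,.06); print(len(q),*rect(q),np.median(q[:,2]))
"
```

```text
t 22.43 tcp [619.1  67.6 179.8] phi -0.008 tilt 0.003 turn z 0.002 shift [np.float64(3.2), np.float64(2.3), np.float64(94.8)] gap 60.1 F [-0.4 -1.3 -0.5]
306 [ 480.9 -401.3] [ 95.4 229.3] -0.078 0.04729915361011483
```

View pics/t4.png

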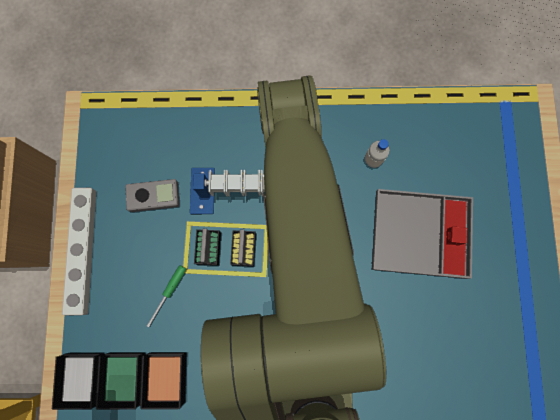

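Call:
jog_arm --pt "1 1 10 0 0 0" --pt "0 0 20 0 0 0" --pt "0 0 0 0 0 0"

```text
time_s: 22.85
tcp_pos: [0.6184, 0.0649, 0.1495]
tcp_rot: [-0.001, 0.711, 0.703, -0.002]
force: [-0.2, -0.4, 0.1]
finger_gap: 0.0599
```

```bash
python3 -c "
from h import *
go(.6215,.0708,.085,-.01)"
```

```text
t 22.85 tcp [618.4  64.9 149.5] phi -0.012 tilt 0.005 turn z -0.002 shift [np.float64(5.9), np.float64(3.1), np.float64(64.5)] gap 59.9 F [-0.2 -0.4  0.1]
```

Call:
jog_arm --pt "5 3 0 0 0 0" --pt "0 0 0 0 0 0" --pt "0 0 0 0 0 0"

```text
time_s: 23.22
tcp_pos: [0.6241, 0.0717, 0.1525]
tcp_rot: [0.0, 0.711, 0.704, 0.0]
force: [0.2, -0.1, -0.7]
finger_gap: 0.0596
```

```bash
python3 -c "
from h import *
go(.6215,.0708,.085,-.01)
s=shot('side','s7.png',(220,100,420,260),4)"
```

```text
t 23.23 tcp [624.1  71.7 152.5] phi -0.01 tilt 0.001 turn z -0.0 shift [np.float64(-0.9), np.float64(-2.6), np.float64(67.5)] gap 59.6 F [ 0.2 -0.1 -0.7]
```

View pics/s7.png

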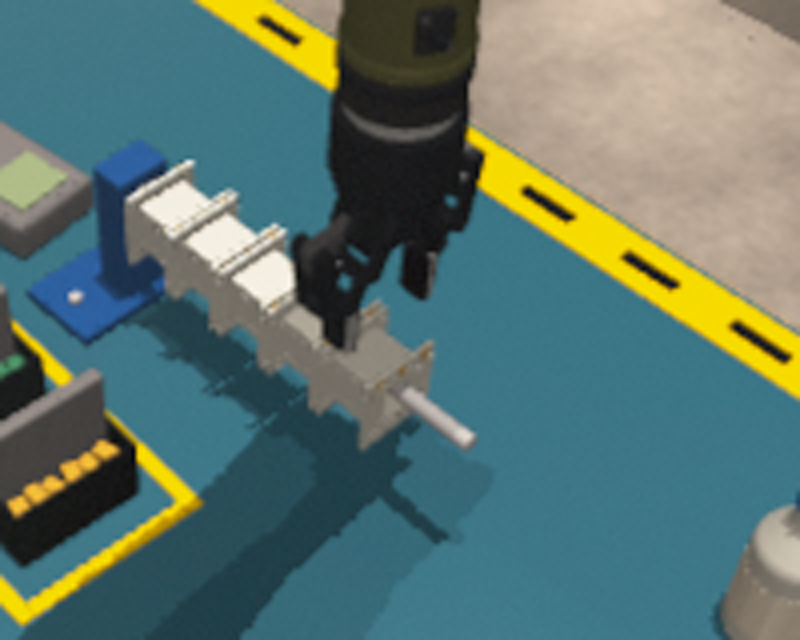

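Call:
jog_arm --pt "-1 -2 10 0 0 0" --pt "0 0 20 0 0 0" --pt "0 0 20 0 0 0" --pt "0 0 12 0 0 0" --pt "0 0 4 0 0 0" --pt "0 0 0 0 0 0" --pt "0 0 0 0 0 0"

```text
time_s: 24.15
tcp_pos: [0.6223, 0.0708, 0.0866]
tcp_rot: [0.0, 0.711, 0.704, 0.001]
force: [-0.0, -0.1, 0.9]
finger_gap: 0.0596
```

Call:
jog_arm --pt "0 0 0 0 0 0" --pt "0 0 0 0 0 0" --pt "0 0 0 0 0 0" --pt "0 0 0 0 0 0" --hand 0 --force 40

```text
time_s: 24.65
tcp_pos: [0.6221, 0.0708, 0.0865]
tcp_rot: [0.0, 0.711, 0.704, 0.0]
force: [-1.4, -0.6, 5.2]
finger_gap: 0.0396
```

```bash
python3 -c "
from h import *
go(.6215,.0708,.085,-.01)
s=shot('side','s8.png',(220,100,420,260),4)"
```

```text
t 24.65 tcp [622.1  70.8  86.5] phi -0.01 tilt 0.001 turn z -0.0 shift [np.float64(0.0), np.float64(-0.6), np.float64(1.5)] gap 39.6 F [-1.4 -0.6  5.2]
```

View pics/s8.png

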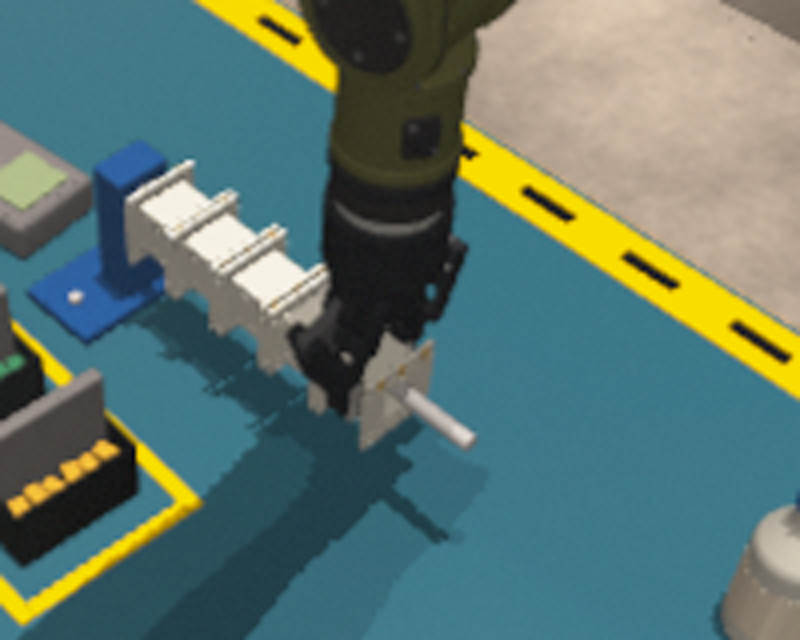

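Call:
jog_arm --pt "0 0 -3 0 0 0" --pt "0 0 -3 0 0 0" --pt "-10 0 0 0 0 0" --pt "-20 0 0 0 0 0" --pt "-25 0 0 0 0 0" --pt "-25 0 0 0 0 0" --pt "-25 0 0 0 0 0" --pt "-20 0 0 0 0 0" --pt "-10 0 0 0 0 0" --pt "0 0 0 0 0 0"

```text
time_s: 25.95
tcp_pos: [0.6203, -0.065, 0.0917]
tcp_rot: [-0.0, 0.711, 0.703, 0.0]
force: [-0.4, 0.0, -1.2]
finger_gap: 0.0395
```

```bash
python3 -c "
from h import *
go(.4324,-.3328,.115,-.106)
s=shot('side','s9.png',(220,100,420,260),4)"
```

```text
t 25.95 tcp [620.3 -65.   91.7] phi -0.011 tilt 0.0 turn z 0.095 shift [np.float64(-286.2), np.float64(-158.5), np.float64(-23.3)] gap 39.5 F [-0.4  0.  -1.2]
```

View pics/s9.png

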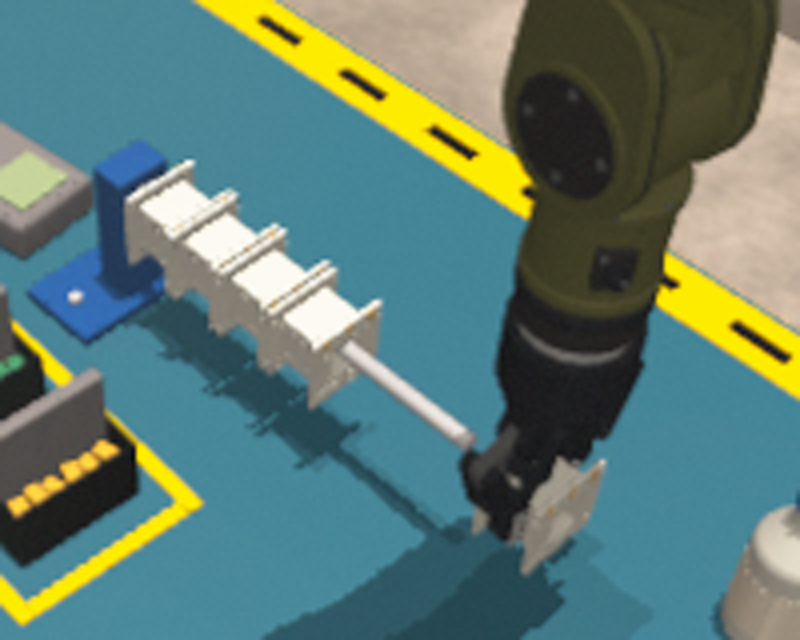

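Call:
jog_arm --pt "-10 0 -8 0 0 0.095" --pt "-10 -20 -8 0 0 0" --pt "-25 -30 -7 0 0 0" --pt "-35 -30 0 0 0 0" --pt "-40 -30 0 0 0 0" --pt "-40 -25 0 0 0 0" --pt "-40 -15 0 0 0 0" --pt "-36 -8 0 0 0 0" --pt "-30 0 0 0 0 0" --pt "-15 0 0 0 0 0" --pt "-5 0 0 0 0 0" --pt "0 0 0 0 0 0"

```text
time_s: 27.5
tcp_pos: [0.4344, -0.3313, 0.1147]
tcp_rot: [-0.0, 0.743, 0.669, 0.0]
force: [0.1, 0.2, -1.6]
finger_gap: 0.0395
```

```bash
python3 -c "
from h import *
go(.4324,-.3328,.0285,-.106)
s=shot('side','s10.png',(280,200,520,420),3)"
```

```text
t 27.5 tcp [ 434.4 -331.3  114.7] phi -0.104 tilt 0.001 turn z 0.002 shift [np.float64(-1.7), np.float64(-1.8), np.float64(86.2)] gap 39.5 F [ 0.1  0.2 -1.6]
```

View pics/s10.png

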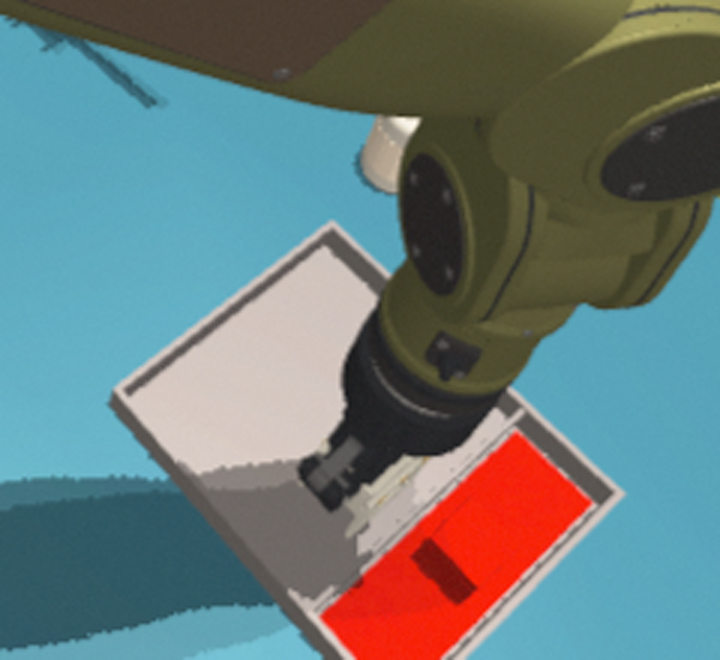

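Call:
jog_arm --pt "-1 0 20 0 0 0" --pt "0 0 25 0 0 0" --pt "0 0 20 0 0 0" --pt "0 0 12 0 0 0" --pt "0 0 6 0 0 0" --pt "0 0 2 0 0 0" --pt "0 0 0 0 0 0"

```text
time_s: 28.42
tcp_pos: [0.4345, -0.3333, 0.0303]
tcp_rot: [0.0, 0.743, 0.669, 0.0]
force: [1.2, 1.1, -0.3]
finger_gap: 0.0394
```

Call:
jog_arm --pt "0 0 1 0 0 0" --pt "0 0 0 0 0 0"

```text
time_s: 28.68
tcp_pos: [0.4342, -0.3334, 0.0291]
tcp_rot: [0.0, 0.743, 0.669, 0.0]
force: [0.1, -0.3, -0.1]
finger_gap: 0.04
```

Call:
jog_arm --pt "0 0 0 0 0 0" --pt "0 0 0 0 0 0" --pt "0 0 0 0 0 0" --pt "0 0 -15 0 0 0" --pt "0 0 -35 0 0 0" --pt "0 0 -45 0 0 0" --pt "0 0 -45 0 0 0" --pt "0 0 -15 0 0 0" --pt "0 0 0 0 0 0" --hand 0.65

```text
time_s: 29.8
tcp_pos: [0.4347, -0.3337, 0.1852]
tcp_rot: [0.001, 0.743, 0.669, 0.0]
force: [0.0, 0.6, 0.1]
finger_gap: 0.056
```

```bash
python3 -c "
from h import *
go(.622,.1176,.18,-.01)
s=shot('side','s11.png',(280,200,520,420),3)"
```

```text
t 29.8 tcp [ 434.7 -333.7  185.2] phi -0.105 tilt 0.003 turn z -0.095 shift [np.float64(453.1), np.float64(182.8), np.float64(5.2)] gap 56.0 F [0.  0.6 0.1]
```

View pics/s11.png

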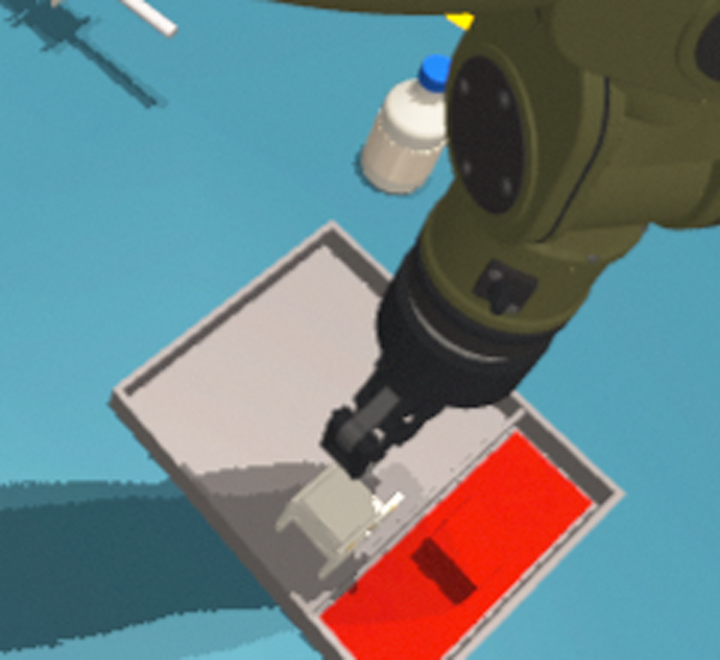

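Call:
jog_arm --pt "20 10 0 0 0 -0.095" --pt "40 15 0 0 0 0" --pt "50 20 0 0 0 0" --pt "50 20 0 0 0 0" --pt "50 20 0 0 0 0" --pt "50 20 0 0 0 0" --pt "50 20 0 0 0 0" --pt "50 20 0 0 0 0" --pt "45 18 0 0 0 0" --pt "32 13 0 0 0 0" --pt "16 7 0 0 0 0" --pt "0 0 0 0 0 0"

```text
time_s: 31.35
tcp_pos: [0.6228, 0.1172, 0.1822]
tcp_rot: [-0.001, 0.71, 0.704, -0.001]
force: [-1.0, -0.9, 0.1]
finger_gap: 0.0555
```

Call:
jog_arm --pt "0 0 15 0 0 0" --pt "0 0 15 0 0 0" --pt "0 0 0 0 0 0" --pt "0 0 0 0 0 0"

```text
time_s: 31.85
tcp_pos: [0.6232, 0.1164, 0.1538]
tcp_rot: [-0.0, 0.711, 0.703, -0.0]
force: [0.3, -0.5, 0.5]
finger_gap: 0.0554
```

```bash
python3 -c "
from h import *
go(.622,.1176,.086,-.01)
s=shot('side','s12.png',(220,100,420,260),4)"
```

```text
t 31.85 tcp [623.2 116.4 153.8] phi -0.011 tilt 0.0 turn z -0.001 shift [np.float64(1.2), np.float64(-1.3), np.float64(67.8)] gap 55.4 F [ 0.3 -0.5  0.5]
```

View pics/s12.png

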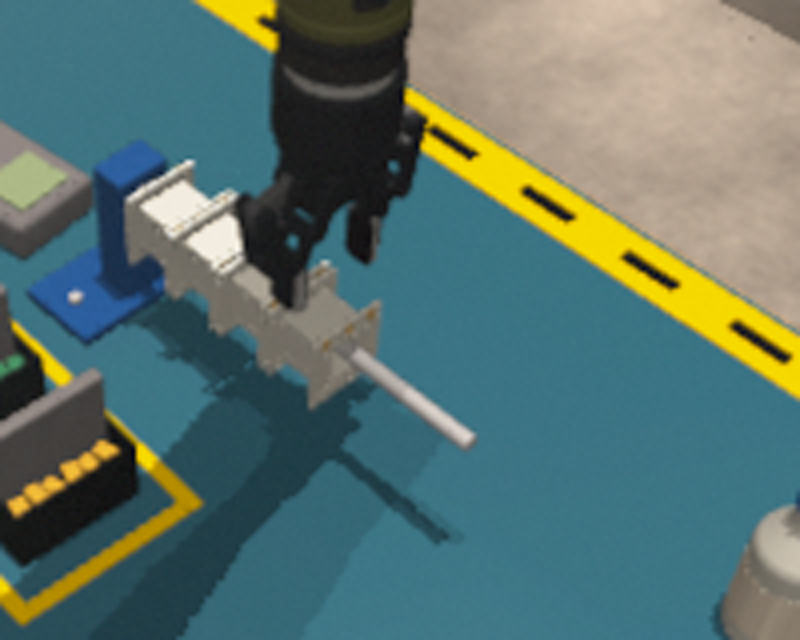

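Call:
jog_arm --pt "1 -1 10 0 0 0" --pt "0 0 20 0 0 0" --pt "0 0 20 0 0 0" --pt "0 0 12 0 0 0" --pt "0 0 5 0 0 0" --pt "0 0 0 0 0 0" --pt "0 0 0 0 0 0"

```text
time_s: 32.78
tcp_pos: [0.623, 0.1181, 0.0876]
tcp_rot: [0.0, 0.711, 0.704, 0.001]
force: [0.2, -0.2, -0.7]
finger_gap: 0.0556
```

Call:
jog_arm --pt "0 0 0 0 0 0" --pt "0 0 0 0 0 0" --pt "0 0 0 0 0 0" --pt "0 0 0 0 0 0" --hand 0 --force 40

```text
time_s: 33.28
tcp_pos: [0.623, 0.118, 0.0876]
tcp_rot: [0.0, 0.711, 0.704, 0.001]
force: [-1.1, -0.7, 5.4]
finger_gap: 0.0401
```

Call:
jog_arm --pt "0 0 -3 0 0 0" --pt "0 0 -3 0 0 0" --pt "-10 0 0 0 0 0" --pt "-20 0 0 0 0 0" --pt "-28 0 0 0 0 0" --pt "-28 0 0 0 0 0" --pt "-28 0 0 0 0 0" --pt "-28 0 0 0 0 0" --pt "-22 0 0 0 0 0" --pt "-16 0 0 0 0 0" --pt "-6 0 0 0 0 0" --pt "0 0 0 0 0 0"

```text
time_s: 34.78
tcp_pos: [0.6206, -0.0681, 0.0928]
tcp_rot: [-0.0, 0.711, 0.704, 0.0]
force: [0.9, 1.0, -1.5]
finger_gap: 0.0396
```

```bash
python3 -c "
from h import *
go(.5418,-.3444,.115,-.106)
s=shot('side','s13.png',(220,100,420,260),4)"
```

```text
t 34.77 tcp [620.6 -68.1  92.8] phi -0.01 tilt 0.0 turn z 0.096 shift [np.float64(-283.1), np.float64(-49.1), np.float64(-22.2)] gap 39.6 F [ 0.9  1.  -1.5]
```

View pics/s13.png

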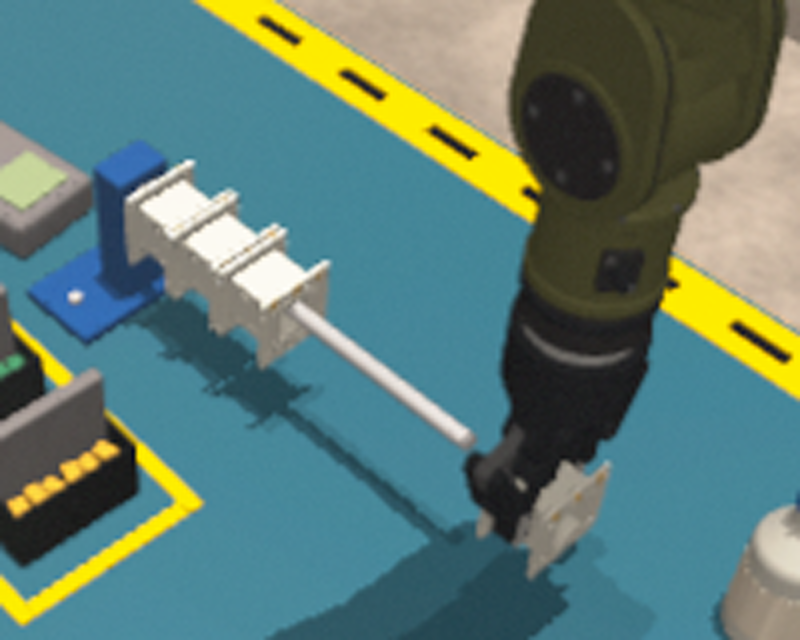

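Call:
jog_arm --pt "-5 -10 -8 0 0 0.096" --pt "-10 -20 -8 0 0 0" --pt "-25 -19 -7 0 0 0" --pt "-40 0 0 0 0 0" --pt "-42 0 0 0 0 0" --pt "-42 0 0 0 0 0" --pt "-42 0 0 0 0 0" --pt "-37 0 0 0 0 0" --pt "-25 0 0 0 0 0" --pt "-13 0 0 0 0 0" --pt "-3 0 0 0 0 0" --pt "0 0 0 0 0 0"

```text
time_s: 36.33
tcp_pos: [0.5423, -0.3453, 0.1157]
tcp_rot: [-0.0, 0.743, 0.669, 0.0]
force: [-0.2, 0.2, -2.1]
finger_gap: 0.0398
```

```bash
python3 -c "
from h import *
go(.5418,-.3444,.03,-.106)
s=shot('side','s14.png',(280,200,520,420),3)"
```

```text
t 36.33 tcp [ 542.3 -345.3  115.7] phi -0.105 tilt 0.001 turn z 0.001 shift [np.float64(0.8), np.float64(-0.6), np.float64(85.7)] gap 39.8 F [-0.2  0.2 -2.1]
```

View pics/s14.png

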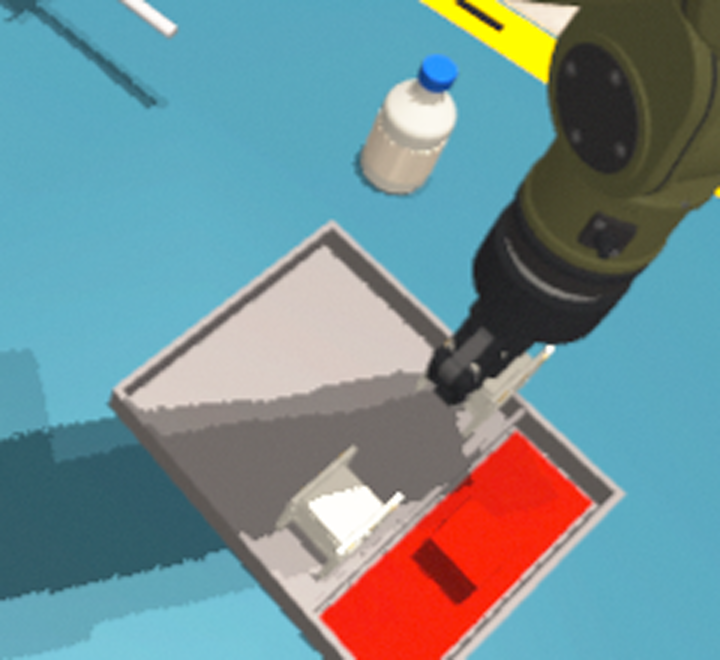

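Call:
jog_arm --pt "0 0 20 0 0 0" --pt "0 0 25 0 0 0" --pt "0 0 20 0 0 0" --pt "0 0 12 0 0 0" --pt "0 0 6 0 0 0" --pt "0 0 3 0 0 0" --pt "0 0 0 0 0 0"

```text
time_s: 37.25
tcp_pos: [0.5426, -0.3464, 0.0302]
tcp_rot: [0.0, 0.744, 0.669, 0.0]
force: [-0.1, -0.1, -0.4]
finger_gap: 0.0395
```

Call:
jog_arm --pt "0 0 0 0 0 0" --pt "0 0 0 0 0 0" --pt "0 0 0 0 0 0" --pt "0 0 -15 0 0 0" --pt "0 0 -35 0 0 0" --pt "0 0 -45 0 0 0" --pt "0 0 -45 0 0 0" --pt "0 0 -15 0 0 0" --pt "0 0 0 0 0 0" --hand 0.65

```text
time_s: 38.38
tcp_pos: [0.5429, -0.3467, 0.1863]
tcp_rot: [0.001, 0.744, 0.669, 0.0]
force: [-0.2, 0.8, -0.4]
finger_gap: 0.0556
```

```bash
python3 -c "
from h import *
go(.6227,.1647,.18,-.01)
s=shot('side','s15.png',(280,200,520,420),3)"
```

```text
t 38.38 tcp [ 542.9 -346.7  186.3] phi -0.106 tilt 0.003 turn z -0.096 shift [np.float64(512.1), np.float64(74.7), np.float64(6.3)] gap 55.6 F [-0.2  0.8 -0.4]
```

View pics/s15.png

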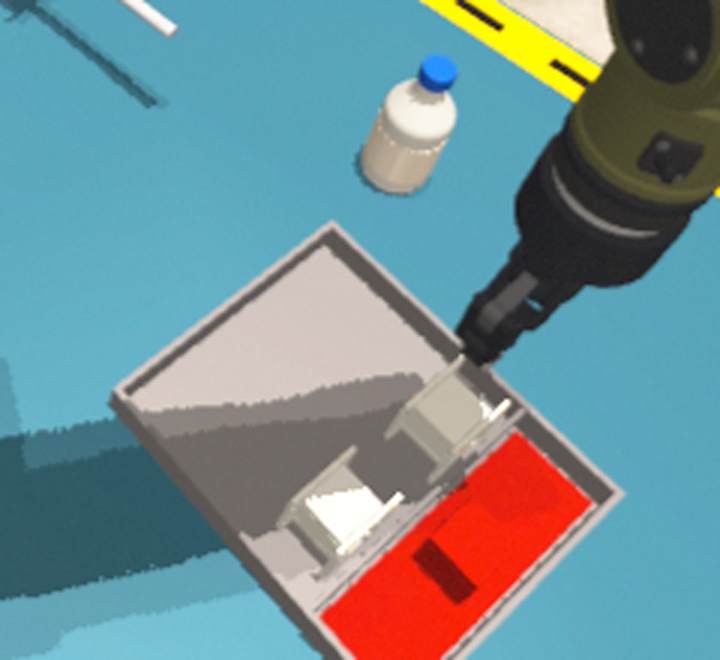

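Call:
jog_arm --pt "25 0 0 0 0 -0.096" --pt "45 5 0 0 0 0" --pt "55 8 0 0 0 0" --pt "57 9 0 0 0 0" --pt "57 9 0 0 0 0" --pt "57 9 0 0 0 0" --pt "57 9 0 0 0 0" --pt "57 9 0 0 0 0" --pt "50 8 0 0 0 0" --pt "35 6 0 0 0 0" --pt "17 3 0 0 0 0" --pt "0 0 0 0 0 0"

```text
time_s: 39.92
tcp_pos: [0.624, 0.1651, 0.1832]
tcp_rot: [-0.0, 0.71, 0.704, -0.001]
force: [-0.3, -0.8, -0.0]
finger_gap: 0.0558
```

Call:
jog_arm --pt "0 0 15 0 0 0" --pt "0 0 15 0 0 0" --pt "0 0 0 0 0 0" --pt "0 0 0 0 0 0"

```text
time_s: 40.42
tcp_pos: [0.6247, 0.1642, 0.1547]
tcp_rot: [-0.0, 0.711, 0.703, -0.0]
force: [0.8, 0.2, 0.2]
finger_gap: 0.0555
```

```bash
python3 -c "
from h import *
go(.6227,.1647,.087,-.01)
s=shot('side','s16.png',(220,100,420,260),4)"
```

```text
t 40.42 tcp [624.7 164.2 154.7] phi -0.011 tilt 0.0 turn z -0.001 shift [np.float64(0.5), np.float64(-2.0), np.float64(67.7)] gap 55.5 F [0.8 0.2 0.2]
```

View pics/s16.png

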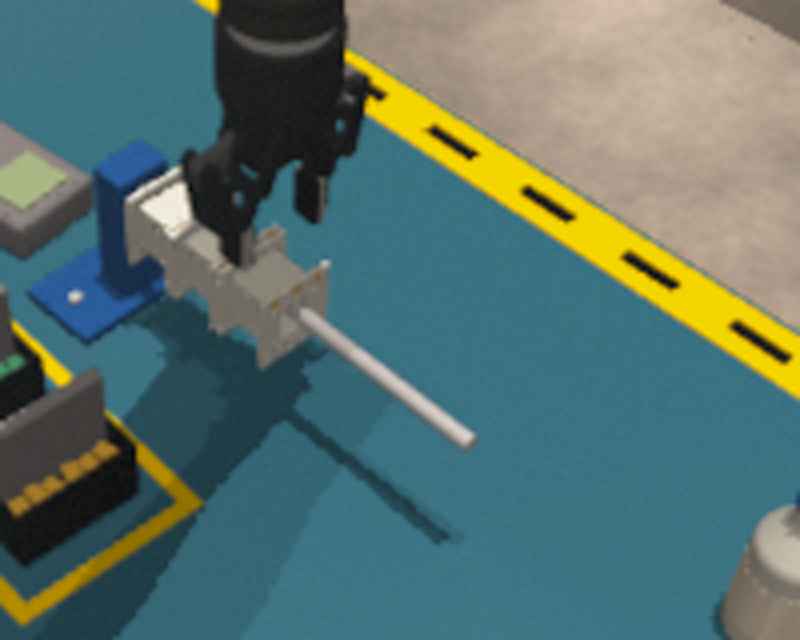

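Call:
jog_arm --pt "0 -1 10 0 0 0" --pt "0 0 20 0 0 0" --pt "0 0 20 0 0 0" --pt "0 0 12 0 0 0" --pt "0 0 5 0 0 0" --pt "0 0 0 0 0 0" --pt "0 0 0 0 0 0"

```text
time_s: 41.35
tcp_pos: [0.6244, 0.165, 0.0886]
tcp_rot: [0.0, 0.711, 0.704, 0.001]
force: [-0.0, -0.9, -0.1]
finger_gap: 0.0557
```

Call:
jog_arm --pt "0 0 0 0 0 0" --pt "0 0 0 0 0 0" --pt "0 0 0 0 0 0" --pt "0 0 0 0 0 0" --hand 0 --force 40

```text
time_s: 41.85
tcp_pos: [0.6243, 0.165, 0.0886]
tcp_rot: [0.0, 0.711, 0.704, 0.001]
force: [-1.1, -0.2, 5.3]
finger_gap: 0.0394
```

Call:
jog_arm --pt "0 0 -3 0 0 0" --pt "0 0 -3 0 0 0" --pt "-10 0 0 0 0 0" --pt "-20 0 0 0 0 0" --pt "-28 0 0 0 0 0" --pt "-30 0 0 0 0 0" --pt "-30 0 0 0 0 0" --pt "-20 0 0 0 0 0" --pt "-10 0 0 0 0 0" --pt "0 0 0 0 0 0"

```text
time_s: 43.1
tcp_pos: [0.6222, 0.0163, 0.0938]
tcp_rot: [-0.0, 0.711, 0.703, 0.0]
force: [-0.1, 0.2, -0.8]
finger_gap: 0.0396
```

```bash
python3 -c "
from h import *
go(.6203,-.067,.0925,-.01)"
```

```text
t 43.1 tcp [622.2  16.3  93.8] phi -0.011 tilt 0.0 turn z -0.001 shift [np.float64(-83.3), np.float64(-1.1), np.float64(1.3)] gap 39.6 F [-0.1  0.2 -0.8]
```

Call:
jog_arm --pt "-15 -1 1 0 0 0" --pt "-25 0 0 0 0 0" --pt "-25 0 0 0 0 0" --pt "-15 0 0 0 0 0" --pt "-5 0 0 0 0 0" --pt "0 0 0 0 0 0"

```text
time_s: 43.85
tcp_pos: [0.6204, -0.0679, 0.0928]
tcp_rot: [-0.0, 0.711, 0.704, 0.0]
force: [-0.4, -0.3, -0.4]
finger_gap: 0.0396
```

```bash
python3 -c "
from h import *
go(.4389,-.2716,.115,-.106)
s=shot('side','s17.png',(220,100,420,260),4)"
```

```text
t 43.85 tcp [620.4 -67.9  92.8] phi -0.01 tilt 0.0 turn z 0.096 shift [np.float64(-221.7), np.float64(-159.0), np.float64(-22.2)] gap 39.6 F [-0.4 -0.3 -0.4]
```

View pics/s17.png

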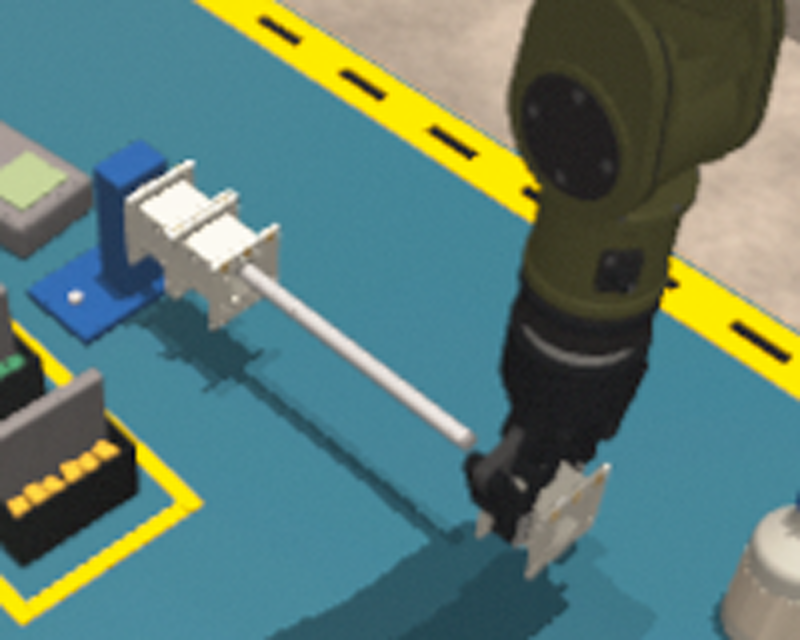

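Call:
jog_arm --pt "-8 -8 -8 0 0 0.096" --pt "-12 -20 -8 0 0 0" --pt "-25 -27 -7 0 0 0" --pt "-30 -27 0 0 0 0" --pt "-33 -25 0 0 0 0" --pt "-33 -22 0 0 0 0" --pt "-30 -15 0 0 0 0" --pt "-25 -10 0 0 0 0" --pt "-16 -5 0 0 0 0" --pt "-9 0 0 0 0 0" --pt "0 0 0 0 0 0" --pt "0 0 0 0 0 0"

```text
time_s: 45.4
tcp_pos: [0.4401, -0.2712, 0.1157]
tcp_rot: [-0.0, 0.743, 0.669, 0.0]
force: [0.3, 0.1, -1.5]
finger_gap: 0.04
```

```bash
python3 -c "
from h import *
go(.4389,-.2716,.03,-.106)
s=shot('side','s18.png',(280,200,520,420),3)"
```

```text
t 45.4 tcp [ 440.1 -271.2  115.7] phi -0.105 tilt 0.0 turn z 0.001 shift [np.float64(-0.5), np.float64(-1.1), np.float64(85.7)] gap 40.0 F [ 0.3  0.1 -1.5]
```

View pics/s18.png

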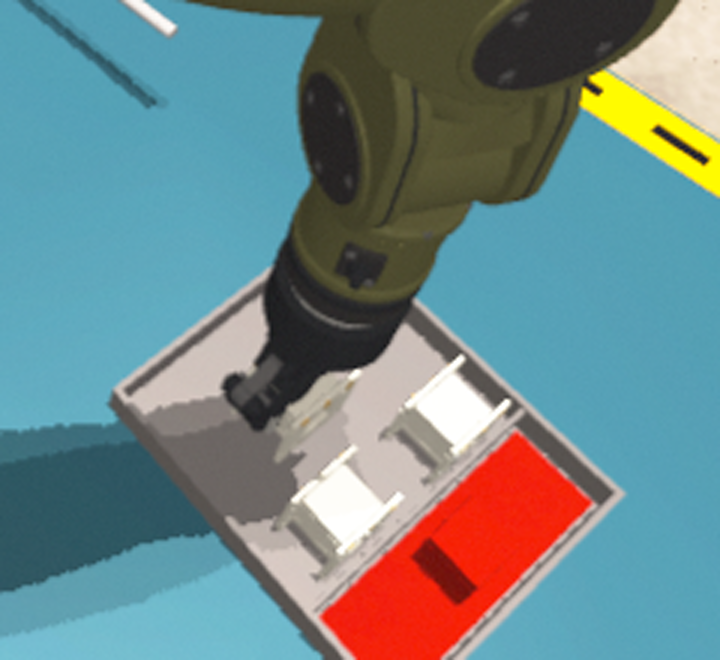

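Call:
jog_arm --pt "0 0 20 0 0 0" --pt "0 0 25 0 0 0" --pt "0 0 20 0 0 0" --pt "0 0 12 0 0 0" --pt "0 0 6 0 0 0" --pt "0 0 2 0 0 0" --pt "0 0 0 0 0 0"

```text
time_s: 46.32
tcp_pos: [0.44, -0.2721, 0.0312]
tcp_rot: [0.0, 0.744, 0.669, 0.0]
force: [0.6, 0.2, -0.4]
finger_gap: 0.0397
```

Call:
jog_arm --pt "0 0 0 0 0 0" --pt "0 0 0 0 0 0" --pt "0 0 0 0 0 0" --pt "0 0 -15 0 0 0" --pt "0 0 -35 0 0 0" --pt "0 0 -45 0 0 0" --pt "0 0 -45 0 0 0" --pt "0 0 -15 0 0 0" --pt "0 0 0 0 0 0" --hand 0.65

```text
time_s: 47.45
tcp_pos: [0.4403, -0.2723, 0.1871]
tcp_rot: [0.001, 0.744, 0.669, 0.0]
force: [-0.5, 0.2, -0.8]
finger_gap: 0.0555
```

```bash
python3 -c "
from h import *
go(.6233,.2115,.18,-.01)
s=shot('side','s19.png',(280,200,520,420),3)"
```

```text
t 47.45 tcp [ 440.3 -272.3  187.1] phi -0.106 tilt 0.003 turn z -0.096 shift [np.float64(485.6), np.float64(178.2), np.float64(7.1)] gap 55.5 F [-0.5  0.2 -0.8]
```

View pics/s19.png

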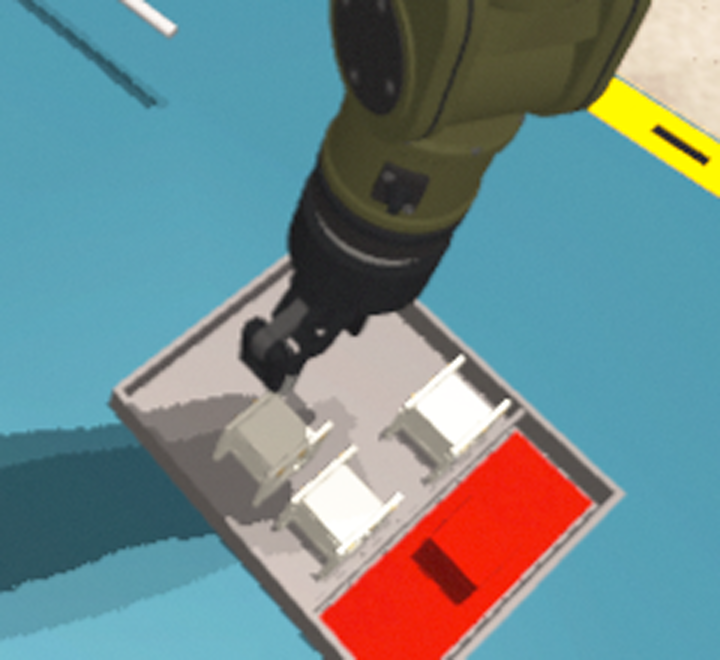

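Three bobbins are in. Next the fourth at (623, 211).

Call:
jog_arm --pt "20 10 0 0 0 -0.096" --pt "42 15 0 0 0 0" --pt "54 19 0 0 0 0" --pt "55 20 0 0 0 0" --pt "55 20 0 0 0 0" --pt "55 20 0 0 0 0" --pt "55 20 0 0 0 0" --pt "55 20 0 0 0 0" --pt "46 16 0 0 0 0" --pt "32 12 0 0 0 0" --pt "17 6 0 0 0 0" --pt "0 0 0 0 0 0"

```text
time_s: 49.0
tcp_pos: [0.6237, 0.2114, 0.1841]
tcp_rot: [-0.0, 0.71, 0.704, -0.001]
force: [0.7, -0.5, -0.1]
finger_gap: 0.0552
```

Call:
jog_arm --pt "0 0 15 0 0 0" --pt "0 0 15 0 0 0" --pt "0 0 0 0 0 0" --pt "0 0 0 0 0 0"

```text
time_s: 49.5
tcp_pos: [0.6242, 0.2107, 0.1558]
tcp_rot: [-0.0, 0.711, 0.703, -0.0]
force: [-0.8, -0.3, -0.6]
finger_gap: 0.0556
```

```bash
python3 -c "
from h import *
go(.6233,.2115,.087,-.01)
s=shot('side','s20.png',(220,100,420,260),4)"
```

```text
t 49.5 tcp [624.2 210.7 155.8] phi -0.011 tilt 0.0 turn z -0.001 shift [np.float64(0.8), np.float64(-0.9), np.float64(68.8)] gap 55.6 F [-0.8 -0.3 -0.6]
```

View pics/s20.png

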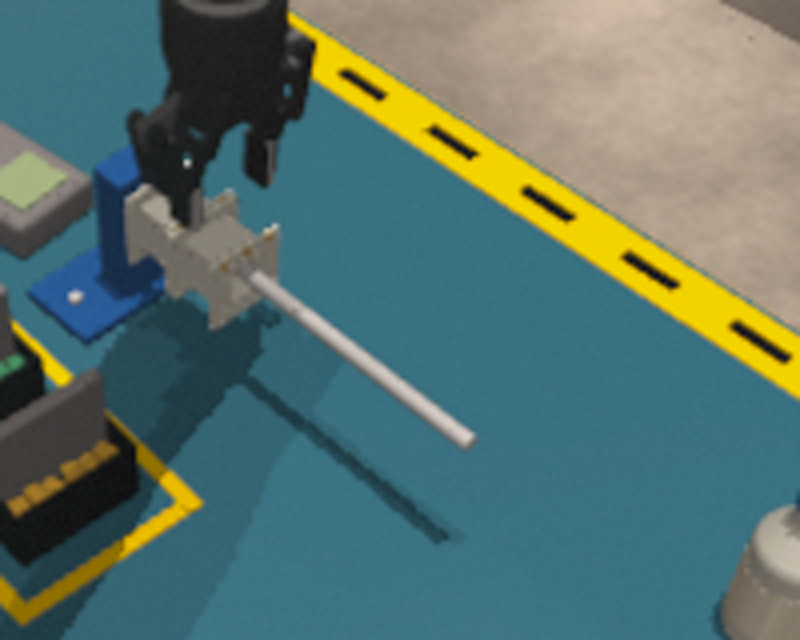

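Call:
jog_arm --pt "1 -1 10 0 0 0" --pt "0 0 20 0 0 0" --pt "0 0 20 0 0 0" --pt "0 0 13 0 0 0" --pt "0 0 5 0 0 0" --pt "0 0 0 0 0 0" --pt "0 0 0 0 0 0"

```text
time_s: 50.42
tcp_pos: [0.624, 0.2124, 0.0886]
tcp_rot: [0.0, 0.711, 0.704, 0.001]
force: [-0.4, 0.5, -0.3]
finger_gap: 0.0554
```

Call:
jog_arm --pt "0 0 0 0 0 0" --pt "0 0 0 0 0 0" --pt "0 0 0 0 0 0" --pt "0 0 0 0 0 0" --hand 0 --force 40

```text
time_s: 50.92
tcp_pos: [0.6239, 0.2124, 0.0886]
tcp_rot: [0.0, 0.711, 0.704, 0.001]
force: [-1.3, 0.4, 6.0]
finger_gap: 0.0395
```

Call:
jog_arm --pt "0 0 -3 0 0 0" --pt "0 0 -3 0 0 0" --pt "-10 0 0 0 0 0" --pt "-20 0 0 0 0 0" --pt "-28 0 0 0 0 0" --pt "-30 0 0 0 0 0" --pt "-30 0 0 0 0 0" --pt "-30 0 0 0 0 0" --pt "-25 0 0 0 0 0" --pt "-15 0 0 0 0 0" --pt "-5 0 0 0 0 0" --pt "0 0 0 0 0 0"

```text
time_s: 52.42
tcp_pos: [0.6214, 0.0192, 0.0938]
tcp_rot: [-0.0, 0.711, 0.703, 0.0]
force: [-0.0, -0.7, -0.3]
finger_gap: 0.0397
```

```bash
python3 -c "
from h import *
go(.6203,-.067,.0925,-.01)"
```

```text
t 52.42 tcp [621.4  19.2  93.8] phi -0.01 tilt 0.0 turn z -0.0 shift [np.float64(-86.2), np.float64(-0.2), np.float64(1.3)] gap 39.7 F [-0.  -0.7 -0.3]
```

Call:
jog_arm --pt "-15 0 1 0 0 0" --pt "-25 0 0 0 0 0" --pt "-25 0 0 0 0 0" --pt "-15 0 0 0 0 0" --pt "-7 0 0 0 0 0" --pt "0 0 0 0 0 0"

```text
time_s: 53.18
tcp_pos: [0.6205, -0.0678, 0.0927]
tcp_rot: [-0.0, 0.711, 0.703, 0.0]
force: [-0.7, 1.1, -1.8]
finger_gap: 0.0395
```

```bash
python3 -c "
from h import *
go(.5483,-.2832,.115,-.106)
s=shot('side','s21.png',(220,100,420,260),4)"
```

```text
t 53.17 tcp [620.5 -67.8  92.7] phi -0.01 tilt 0.0 turn z 0.096 shift [np.float64(-221.9), np.float64(-49.0), np.float64(-22.3)] gap 39.5 F [-0.7  1.1 -1.8]
```

View pics/s21.png

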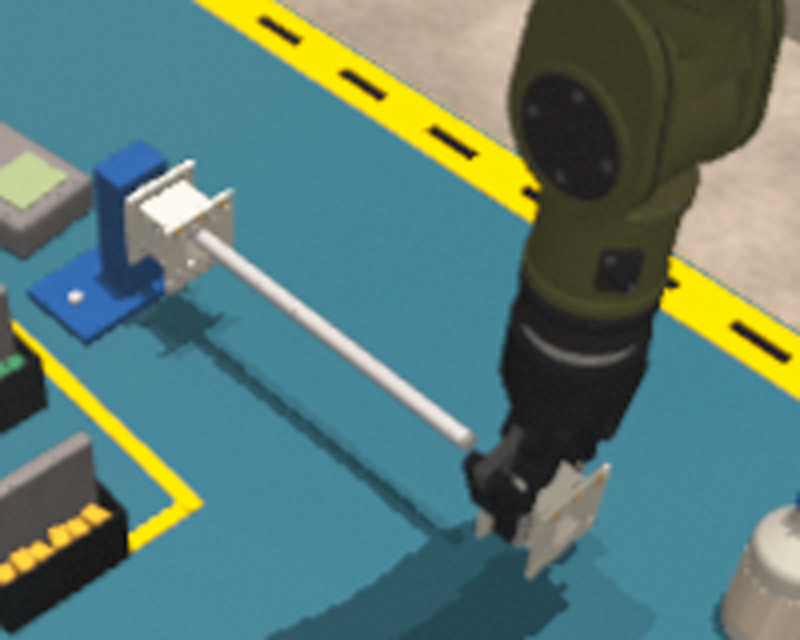

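The yellow bin has been knocked aside; I'll mend that after this bobbin.

Call:
jog_arm --pt "-5 -10 -8 0 0 0.096" --pt "-10 -20 -8 0 0 0" --pt "-22 -15 -7 0 0 0" --pt "-30 -4 0 0 0 0" --pt "-33 0 0 0 0 0" --pt "-33 0 0 0 0 0" --pt "-32 0 0 0 0 0" --pt "-28 0 0 0 0 0" --pt "-19 0 0 0 0 0" --pt "-10 0 0 0 0 0" --pt "0 0 0 0 0 0" --pt "0 0 0 0 0 0"

```text
time_s: 54.72
tcp_pos: [0.5488, -0.2834, 0.1158]
tcp_rot: [-0.0, 0.743, 0.669, 0.0]
force: [0.6, -0.1, -0.9]
finger_gap: 0.0394
```

```bash
python3 -c "
from h import *
go(.5483,-.2832,.03,-.106)
s=shot('side','s22.png',(280,200,520,420),3)"
```

```text
t 54.73 tcp [ 548.8 -283.4  115.8] phi -0.105 tilt 0.001 turn z 0.001 shift [np.float64(0.1), np.float64(-0.5), np.float64(85.8)] gap 39.4 F [ 0.6 -0.1 -0.9]
```

View pics/s22.png

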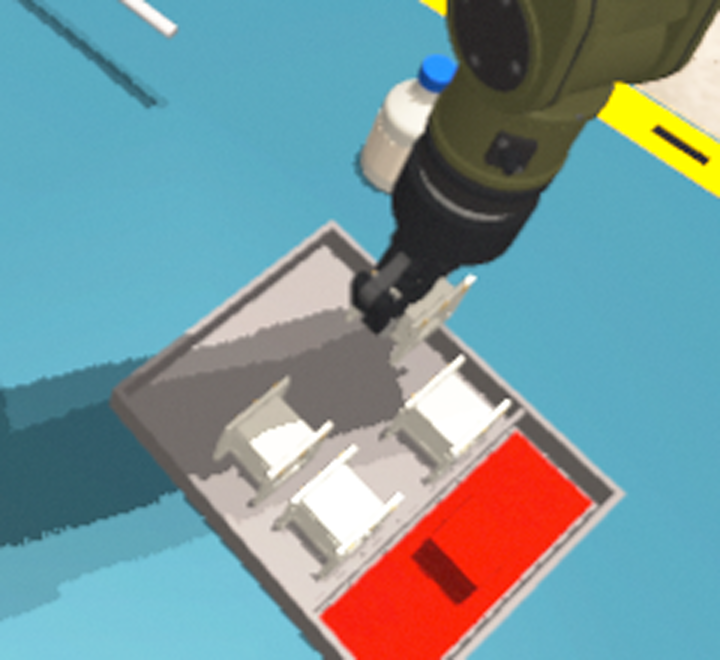

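Call:
jog_arm --pt "0 0 20 0 0 0" --pt "0 0 25 0 0 0" --pt "0 0 20 0 0 0" --pt "0 0 12 0 0 0" --pt "0 0 6 0 0 0" --pt "0 0 2 0 0 0" --pt "0 0 0 0 0 0"

```text
time_s: 55.65
tcp_pos: [0.5492, -0.2845, 0.0313]
tcp_rot: [0.0, 0.744, 0.669, 0.0]
force: [0.0, 0.1, -0.2]
finger_gap: 0.0396
```

Call:
jog_arm --pt "0 0 0 0 0 0" --pt "0 0 0 0 0 0" --pt "0 0 0 0 0 0" --pt "0 0 -15 0 0 0" --pt "0 0 -35 0 0 0" --pt "0 0 -45 0 0 0" --pt "0 0 -45 0 0 0" --pt "0 0 -15 0 0 0" --pt "0 0 0 0 0 0" --hand 0.65

```text
time_s: 56.78
tcp_pos: [0.5495, -0.2846, 0.1872]
tcp_rot: [0.001, 0.744, 0.669, 0.001]
force: [0.3, -0.1, 0.1]
finger_gap: 0.0554
```

```bash
python3 -c "
from h import *
go(.624,.258,.18,-.01)
s=shot('side','s23.png')
c=shot('top','t5.png')
P=cloud(c)
for u in ((150,220,228,290),(222,220,280,300)):
  for z in((.09,.11),(.045,.058)):
    q=region(P,u,*z); print(len(q),*(rect(q) if len(q)>5 else ''))
"
```

```text
t 56.77 tcp [ 549.5 -284.6  187.2] phi -0.106 tilt 0.003 turn z -0.096 shift [np.float64(543.4), np.float64(69.1), np.float64(7.2)] gap 55.4 F [ 0.3 -0.1  0.1]
163 [452.7 294.5] [13.7 86.5] -0.036
204 [453.3 294.4] [65.5 96.3] -0.049
158 [410.4 158.6] [12.4 88.4] -0.067
180 [410.8 158.6] [64.1 95.3] -0.069
```

View pics/s23.png

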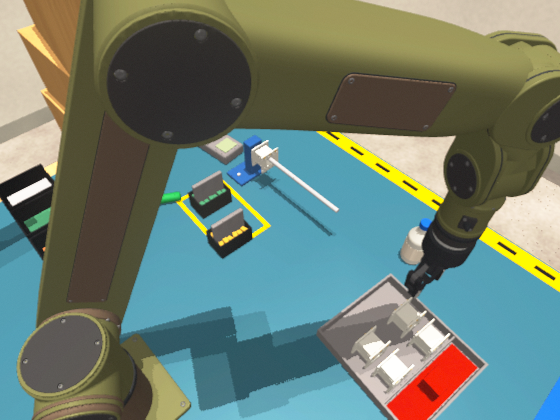

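View pics/t5.png

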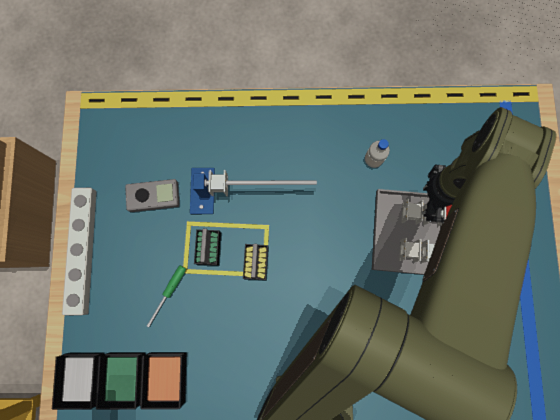

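Call:
jog_arm --pt "25 0 0 0 0 -0.096" --pt "45 5 0 0 0 0" --pt "58 8 0 0 0 0" --pt "60 8 0 0 0 0" --pt "60 8 0 0 0 0" --pt "60 8 0 0 0 0" --pt "60 8 0 0 0 0" --pt "60 8 0 0 0 0" --pt "52 7 0 0 0 0" --pt "38 5 0 0 0 0" --pt "20 3 0 0 0 0" --pt "5 1 0 0 0 0"

```text
time_s: 58.38
tcp_pos: [0.625, 0.2581, 0.1842]
tcp_rot: [-0.0, 0.71, 0.704, -0.001]
force: [0.2, -0.2, -0.4]
finger_gap: 0.0554
```

Call:
jog_arm --pt "0 0 15 0 0 0" --pt "0 0 15 0 0 0" --pt "0 0 0 0 0 0" --pt "0 0 0 0 0 0"

```text
time_s: 58.88
tcp_pos: [0.6256, 0.2571, 0.1557]
tcp_rot: [-0.0, 0.711, 0.703, -0.0]
force: [0.3, 0.1, 0.2]
finger_gap: 0.0558
```

```bash
python3 -c "
from h import *
go(.624,.258,.087,-.01)
c=dict(frame=cv2.imread('pics/t5.png')[:,:,::-1]); 
im=c['frame'][160:210,180:260,::-1]; cv2.imwrite('pics/t5b.png',cv2.resize(im,None,fx=8,fy=8,interpolation=cv2.INTER_CUBIC))
s=shot('side','s24.png',(200,80,400,240),4)"
```

```text
t 58.88 tcp [625.6 257.1 155.7] phi -0.011 tilt 0.0 turn z -0.001 shift [np.float64(0.9), np.float64(-1.6), np.float64(68.7)] gap 55.8 F [0.3 0.1 0.2]
```

View pics/s24.png

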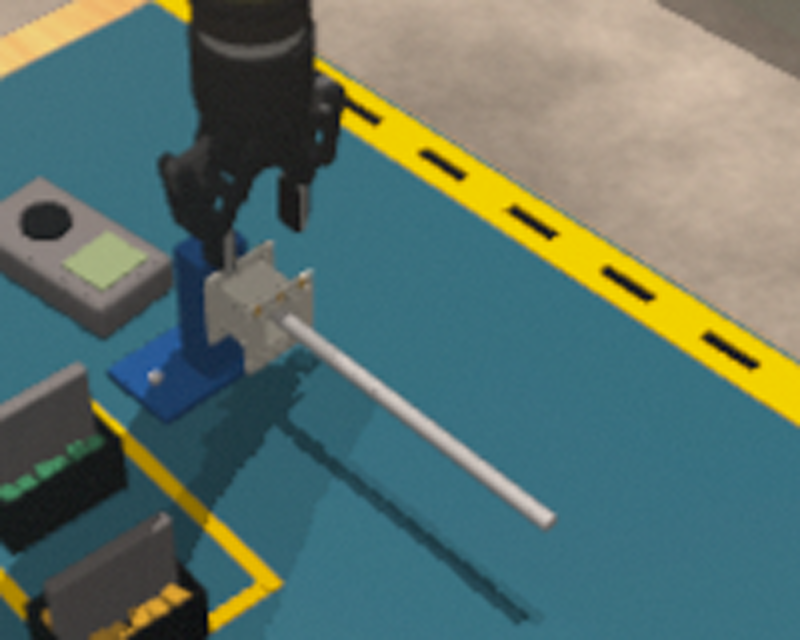

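View pics/t5b.png

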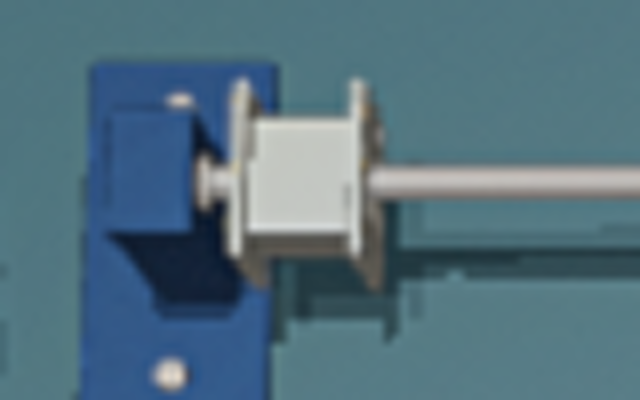

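Call:
jog_arm --pt "0 -1 10 0 0 0" --pt "0 0 20 0 0 0" --pt "0 0 20 0 0 0" --pt "0 0 13 0 0 0" --pt "0 0 5 0 0 0" --pt "0 0 0 0 0 0" --pt "0 0 0 0 0 0"

```text
time_s: 59.8
tcp_pos: [0.6252, 0.2581, 0.0886]
tcp_rot: [0.0, 0.711, 0.704, 0.001]
force: [-0.6, 0.6, 1.0]
finger_gap: 0.0556
```

Call:
jog_arm --pt "0 0 0 0 0 0" --pt "0 0 0 0 0 0" --pt "0 0 0 0 0 0" --pt "0 0 0 0 0 0" --hand 0 --force 40

```text
time_s: 60.3
tcp_pos: [0.6251, 0.2581, 0.0887]
tcp_rot: [0.0, 0.711, 0.704, 0.001]
force: [-0.5, -0.2, 6.0]
finger_gap: 0.0396
```

Call:
jog_arm --pt "0 0 -3 0 0 0" --pt "0 0 -3 0 0 0" --pt "-10 0 0 0 0 0" --pt "-20 0 0 0 0 0" --pt "-28 0 0 0 0 0" --pt "-30 0 0 0 0 0" --pt "-30 0 0 0 0 0" --pt "-30 0 0 0 0 0" --pt "-25 0 0 0 0 0" --pt "-15 0 0 0 0 0" --pt "-5 0 0 0 0 0" --pt "0 0 0 0 0 0"

```text
time_s: 61.8
tcp_pos: [0.6226, 0.0649, 0.0938]
tcp_rot: [-0.0, 0.711, 0.703, 0.0]
force: [0.0, 0.7, -0.3]
finger_gap: 0.0392
```

```bash
python3 -c "
from h import *
go(.6203,-.067,.0925,-.01)"
```

```text
t 61.8 tcp [622.6  64.9  93.8] phi -0.01 tilt 0.0 turn z -0.0 shift [np.float64(-131.9), np.float64(-1.0), np.float64(1.3)] gap 39.2 F [ 0.   0.7 -0.3]
```

Call:
jog_arm --pt "-12 -1 1 0 0 0" --pt "-24 0 0 0 0 0" --pt "-28 0 0 0 0 0" --pt "-28 0 0 0 0 0" --pt "-22 0 0 0 0 0" --pt "-13 0 0 0 0 0" --pt "-5 0 0 0 0 0" --pt "0 0 0 0 0 0"

```text
time_s: 62.8
tcp_pos: [0.6204, -0.0669, 0.0927]
tcp_rot: [-0.0, 0.711, 0.704, 0.0]
force: [-0.4, -0.0, -1.0]
finger_gap: 0.0398
```

```bash
python3 -c "
from h import *
go(.4454,-.2104,.115,-.106)
s=shot('side','s25.png',(220,100,420,260),4)"
```

```text
t 62.8 tcp [620.4 -66.9  92.7] phi -0.01 tilt 0.0 turn z 0.096 shift [np.float64(-161.2), np.float64(-158.8), np.float64(-22.3)] gap 39.8 F [-0.4 -0.  -1. ]
```

View pics/s25.png

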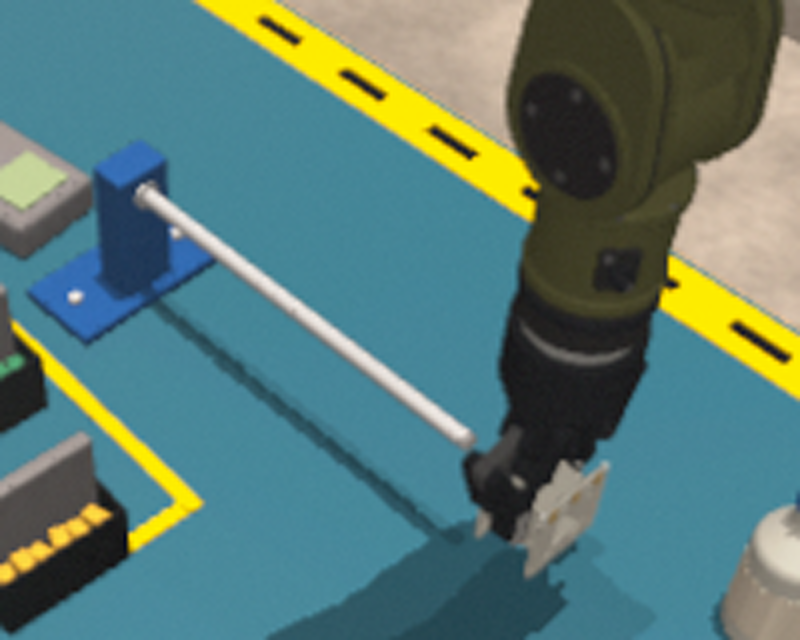

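Call:
jog_arm --pt "-5 -8 -8 0 0 0.096" --pt "-10 -20 -8 0 0 0" --pt "-20 -27 -7 0 0 0" --pt "-23 -28 0 0 0 0" --pt "-25 -26 0 0 0 0" --pt "-25 -22 0 0 0 0" --pt "-22 -14 0 0 0 0" --pt "-17 -9 0 0 0 0" --pt "-10 -4 0 0 0 0" --pt "-4 -1 0 0 0 0" --pt "0 0 0 0 0 0" --pt "0 0 0 0 0 0"

```text
time_s: 64.35
tcp_pos: [0.446, -0.2107, 0.1157]
tcp_rot: [-0.0, 0.743, 0.669, 0.0]
force: [0.2, 0.2, -1.2]
finger_gap: 0.0392
```

```bash
python3 -c "
from h import *
go(.4454,-.2104,.03,-.106)
s=shot('side','s26.png',(280,200,520,420),3)"
```

```text
t 64.35 tcp [ 446.  -210.7  115.7] phi -0.105 tilt 0.0 turn z 0.001 shift [np.float64(0.2), np.float64(-0.7), np.float64(85.7)] gap 39.2 F [ 0.2  0.2 -1.2]
```

View pics/s26.png

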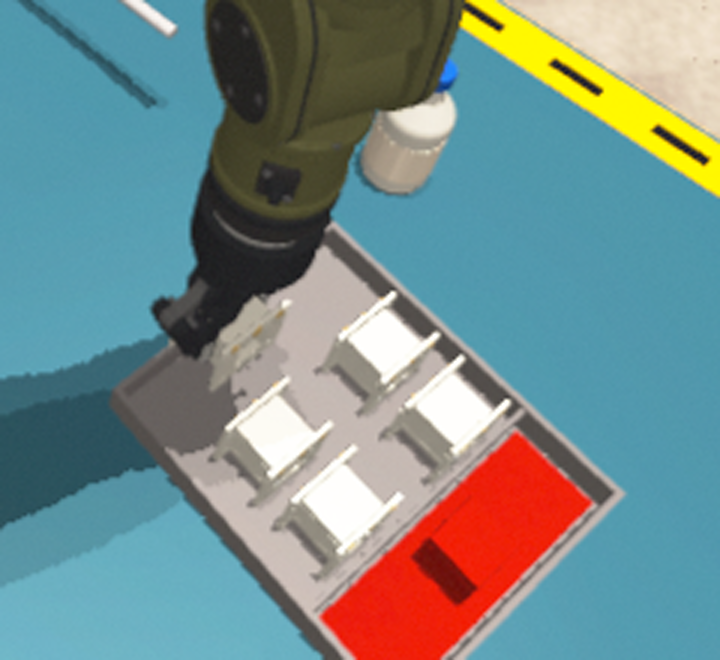

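Call:
jog_arm --pt "0 0 20 0 0 0" --pt "0 0 25 0 0 0" --pt "0 0 20 0 0 0" --pt "0 0 12 0 0 0" --pt "0 0 6 0 0 0" --pt "0 0 2 0 0 0" --pt "0 0 0 0 0 0"

```text
time_s: 65.28
tcp_pos: [0.4461, -0.2114, 0.0312]
tcp_rot: [0.0, 0.744, 0.669, 0.0]
force: [-1.1, -0.0, -1.1]
finger_gap: 0.0395
```

Call:
jog_arm --pt "0 0 0 0 0 0" --pt "0 0 0 0 0 0" --pt "0 0 0 0 0 0" --pt "0 0 -15 0 0 0" --pt "0 0 -35 0 0 0" --pt "0 0 -45 0 0 0" --pt "0 0 -45 0 0 0" --pt "0 0 -15 0 0 0" --pt "0 0 0 0 0 0" --hand 0.65

```text
time_s: 66.4
tcp_pos: [0.4466, -0.2116, 0.1872]
tcp_rot: [0.002, 0.744, 0.669, 0.001]
force: [-0.8, 0.1, -0.4]
finger_gap: 0.0553
```

```bash
python3 -c "
from h import *
go(.4105,.1586,.18,np.pi/2-.067)
s=shot('side','s27.png')
c=shot('top')
P=cloud(c)
q=region(P,(222,220,280,300),.09,.11); print(len(q),*rect(q)); q=region(P,(222,220,280,300),.045,.058); print(len(q),*rect(q))
"
```

```text
t 66.4 tcp [ 446.6 -211.6  187.2] phi -0.106 tilt 0.003 turn z -1.61 shift [np.float64(60.8), np.float64(367.0), np.float64(7.2)] gap 55.3 F [-0.8  0.1 -0.4]
158 [410.2 158.5] [12.5 88. ] -0.061
185 [410.7 158.7] [64.3 95. ] -0.066
```

View pics/s27.png

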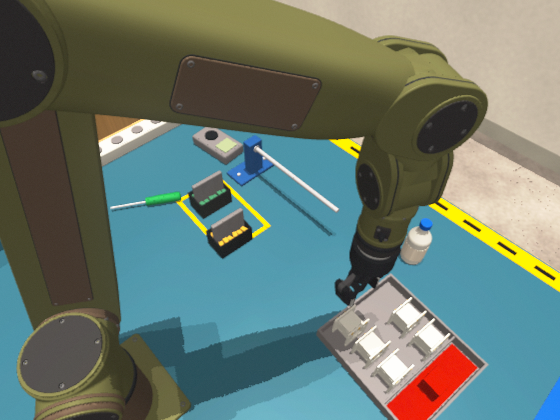

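Call:
jog_arm --pt "0 0 0 0 0 -0.16" --pt "0 0 0 0 0 -0.16" --pt "0 0 0 0 0 -0.16" --pt "0 0 0 0 0 -0.16" --pt "0 0 0 0 0 -0.16" --pt "0 0 0 0 0 -0.16" --pt "0 0 0 0 0 -0.16" --pt "0 0 0 0 0 -0.16" --pt "0 0 0 0 0 -0.16" --pt "0 0 0 0 0 -0.165" --pt "5 30 0 0 0 0" --pt "8 45 0 0 0 0"

```text
time_s: 68.0
tcp_pos: [0.4373, -0.1351, 0.1841]
tcp_rot: [-0.001, 0.037, 0.999, 0.0]
force: [0.1, 0.4, -0.6]
finger_gap: 0.056
```

Call:
jog_arm --pt "8 50 0 0 0 0" --pt "8 50 0 0 0 0" --pt "8 50 0 0 0 0" --pt "8 50 0 0 0 0" --pt "7 43 0 0 0 0" --pt "5 30 0 0 0 0" --pt "3 15 0 0 0 0" --pt "0 3 0 0 0 0" --pt "0 0 0 0 0 0" --pt "0 0 0 0 0 0" --hand 0.6

```text
time_s: 69.25
tcp_pos: [0.4121, 0.1572, 0.1857]
tcp_rot: [-0.0, 0.037, 0.999, -0.0]
force: [0.3, 0.2, 0.3]
finger_gap: 0.051
```

```bash
python3 -c "
from h import *
go(.4105,.1586,.079,np.pi/2-.064)
s=shot('side','s28.png',(160,140,320,270),4)
"
```

```text
t 69.25 tcp [412.1 157.2 185.7] phi 1.498 tilt 0.0 turn z -0.009 shift [np.float64(1.7), np.float64(1.2), np.float64(106.7)] gap 51.0 F [0.3 0.2 0.3]
```

View pics/s28.png

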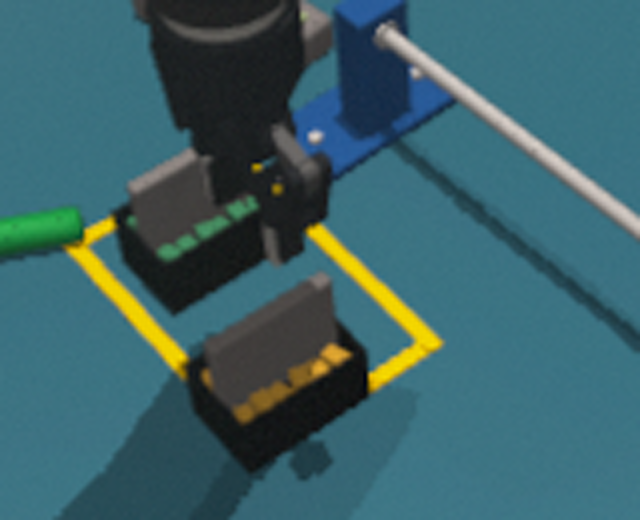

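Call:
jog_arm --pt "1 1 25 0 0 0" --pt "0 0 30 0 0 0" --pt "0 0 28 0 0 0" --pt "0 0 15 0 0 0" --pt "0 0 7 0 0 0" --pt "0 0 0 0 0 0"

```text
time_s: 70.05
tcp_pos: [0.4111, 0.1589, 0.0808]
tcp_rot: [-0.0, 0.036, 0.999, -0.0]
force: [-0.5, 0.5, -0.1]
finger_gap: 0.0515
```

Call:
jog_arm --pt "0 0 0 0 0 0" --pt "0 0 0 0 0 0" --pt "0 0 0 0 0 0" --pt "0 0 0 0 0 0" --pt "0 0 0 0 0 0" --hand 0 --force 50

```text
time_s: 70.68
tcp_pos: [0.4109, 0.1593, 0.0808]
tcp_rot: [-0.0, 0.036, 0.999, 0.0]
force: [-0.9, -0.5, -0.7]
finger_gap: 0.0112
```

```bash
python3 -c "
from h import *
go(.449,.194,.092)
"
```

```text
t 70.67 tcp [410.9 159.3  80.8] phi 1.499 tilt 0.0 turn z -0.0 shift [np.float64(-35.5), np.float64(37.4), np.float64(-11.2)] gap 11.2 F [-0.9 -0.5 -0.7]
```

Call:
jog_arm --pt "0 0 -6 0 0 0" --pt "0 0 -5 0 0 0" --pt "-10 10 0 0 0 0" --pt "-13 14 0 0 0 0" --pt "-12 13 0 0 0 0" --pt "0 0 0 0 0 0" --pt "0 0 0 0 0 0" --pt "0 0 6 0 0 0" --pt "0 0 3.5 0 0 0" --pt "0 0 1.5 0 0 0" --pt "0 0 0 0 0 0"

```text
time_s: 72.05
tcp_pos: [0.4486, 0.1935, 0.0808]
tcp_rot: [-0.0, 0.036, 0.999, 0.0]
force: [0.3, -0.1, -3.0]
finger_gap: 0.0115
```

Call:
jog_arm --pt "0 0 0 0 0 0" --pt "0 0 0 0 0 0" --pt "0 0 0 0 0 0" --pt "0 0 -20 0 0 0" --pt "0 0 -40 0 0 0" --pt "0 0 -40 0 0 0" --pt "0 -40 -20 0 0 0" --pt "0 -60 0 0 0 0" --pt "0 -60 0 0 0 0" --pt "0 -60 0 0 0 0" --pt "0 -30 0 0 0 0" --pt "0 0 0 0 0 0" --hand 0.55

```text
time_s: 73.55
tcp_pos: [0.4306, -0.0574, 0.2009]
tcp_rot: [0.0, 0.038, 0.999, -0.0]
force: [0.6, -0.3, -0.4]
finger_gap: 0.047
```

```bash
python3 -c "
from h import *
s=shot('side','s29.png')
c=shot('top','t6.png')
P=cloud(c)
f=np.array([452,244]);a=-.056;M=np.array([[np.cos(a),np.sin(a)],[-np.sin(a),np.cos(a)]])
for u in ((170,220,227,290),(229,220,285,300)):
  for z in((.09,.11),(.045,.058)):
    q=region(P,u,*z)
    if len(q)>5: r=rect(q); print(len(q),*r,'field',M@(r[0]-f), 'z',np.median(q[:,2]))
t=np.array([489.5,-315.7]);a=-.106;M=np.array([[np.cos(a),np.sin(a)],[-np.sin(a),np.cos(a)]])
q=region(P,(365,180,480,290),.04,.09); f=c['frame']
xy=(q[:,:2]*1000-t)@M.T
for y0,y1 in((-130,-57),(-53,5),(8,68),(70,130)):
  for x0,x1 in((-110,0),(0,110)):
    m=(xy[:,0]>x0)&(xy[:,0]<x1)&(xy[:,1]>y0)&(xy[:,1]<y1)
    if m.sum()>10: print((x0,y0),m.sum(),(xy[m].min(0)+xy[m].max(0))/2,np.ptp(xy[m],axis=0),'zmax',q[m][:,2].max(),np.median(q[m][:,2]))
"
```

```text
163 [452.7 294.6] [13.5 85.9] -0.025 field [-2.13321652 50.55985945] z 0.09951360189193115
214 [453.2 294.2] [64.7 96.2] -0.047 field [-1.61161202 50.18847185] z 0.05119317304757143
160 [448.  195.7] [12.3 89.4] -0.075 field [ -1.29034313 -48.44816833] z 0.09991634712649855
187 [448.2 196. ] [64.9 96.1] -0.076 field [ -1.10744786 -48.13744446] z 0.05038360189316382
(-110, -130) 127 [-11.26471983 -91.78617496] [21.83667793 40.44273066] zmax 0.0575193040748474 0.048206435300025996
(0, -130) 125 [ 11.02425852 -91.48984571] [21.63429321 42.32457036] zmax 0.05620490874833228 0.048779323219722226
(-110, -53) 332 [-53.04795693 -23.64701932] [59.95753117 46.68578807] zmax 0.06960286284618111 0.055816611917691716
(0, -53) 329 [ 56.34296535 -24.93171537] [61.24876647 45.9599165 ] zmax 0.06887824415646127 0.055166520409058784
(-110, 8) 217 [-53.80301487  31.76122976] [59.53928555 34.59593842] zmax 0.06918363456968768 0.055690188753720005
(0, 8) 238 [56.00423288 36.25675753] [58.85174421 43.84245651] zmax 0.07052899187364425 0.05525666368089466
```

View pics/s29.png

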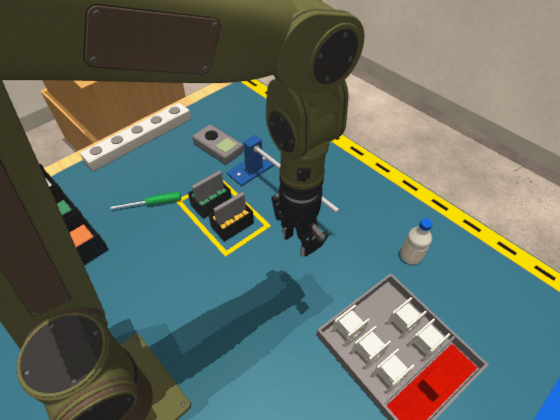

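View pics/t6.png

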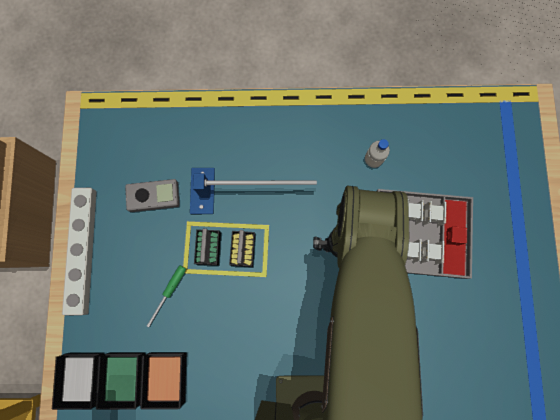

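```bash
python3 -c "
from h import *
c=shot('side'); P=cloud(c)
t=np.array([489.5,-315.7]);a=-.106;M=np.array([[np.cos(a),np.sin(a)],[-np.sin(a),np.cos(a)]])
q=P.reshape(-1,3); q=q[(q[:,2]>.048)&(q[:,2]<.08)]
xy=(q[:,:2]*1000-t)@M.T
m=(xy[:,0]>-100)&(xy[:,0]<0)&(xy[:,1]>70)&(xy[:,1]<135)
print(m.sum(),(xy[m].min(0)+xy[m].max(0))/2,np.ptp(xy[m],axis=0),q[m][:,2].max(),np.median(q[m][:,2]))
ctrl.sign_off(); print(ctrl.read_state()['time_s'])
"
```

```text
475 [-55.16349339  95.03322019] [60.95598189 45.41189753] 0.0669992870327738 0.0544084057956824
the job is handed in; nothing more can be done
the job is handed in; nothing more can be done
```

The job is finished and handed in at about 74 s of robot time; sign-off reports no verdict.

- **What I did:** I parked both bins in the yellow field, then slid the collar off the bar and laid it in the red-floored compartment. All five bobbins then went into the wide compartment, side by side.
- **Bin knocked aside:** during the fourth bobbin's run the yellow bin was knocked to the field's edge. I put it back after the last bobbin. I noticed no grip slip.

Last checks before handing in:

| Item | Measured | Limit |
|---|---|---|
| Bins, field x / y | -2 / +50 mm and -1 / -48 mm | ±45 / ±85 mm |
| Bins, web tops | about 100 mm (upright) | — |
| Collar, tray y | about -92 mm | -130 to -68 mm |
| Collar, centre height | about 27 mm | 10 to 42 mm |
| Bobbins, flange tops | 67 to 70 mm, so centres about 35 to 40 mm | below 46 mm |

- **Bobbins:** all five stand on the tray floor, none stacked.
- **Fifth bobbin:** the arm hid it from the top camera, so I measured it from the side camera only.
- **Third bobbin:** the top view was also partly covered here, reading 35 mm long and centred at tray y +32 mm, against 44 mm and about +38 mm where it was set. The side view shows it upright.
- **Bystanders:** the bottle, screwdriver and meter look unmoved in the pictures; I did not measure them. The gripper is clear of everything.

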